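# Slide a reflow carrier into the locating corner

## Task

Push the dark board carrier along the bench into the corner of the two aluminium locating bars, until its far long edge lies flush against the long bar and its left short edge (as seen from the robot) flush against the short bar. The two big parts on the board only stand in wet solder paste, so push gently with the fingertips on the carrier's outer edges only: do not grip, lift or tip it, and keep both parts on their spots. Leave the bottle, jar, brush and dish where they are and finish with the hand clear.

Things in the scene. Friction and masses are not known exactly. Their poses are not given: they have to be found in the camera images.
- carrier: Loose near-black carrier, 110 (its x) by 150 (its y) by 20 mm high, 0.4 to 0.7 kg; sliding it takes 2 to 6 N. Origin: centre of its underside. Outer side faces plain and upright. On top a rim 8 mm wide, inside it a green board, top at z = 12 mm. Starts up to 0.3 rad off square with the corner, to the right of the short bar and on the robot's side of the long bar, touching neither.
- corner: Two fixed aluminium bars in an L, 16 mm high, 22 mm wide. Origin: on the bench where the inner faces would meet (left open there). Long bar: inner face at x = 0, y -12 to -212 mm, bar on the far +x side. Short bar: inner face at y = 0, x -12 to -112 mm, bar on the left +y side. Frame within 0.15 rad of the robot's. Seated carrier: centre at x -55, y -75 mm, axes parallel.
- choke: Dark grey square part, 22 by 22 by 13 mm, 30 g, standing loose on the circuit board of the carrier. Origin: centre of its underside. Not to be touched or shifted.
- cap: Small silver can on a square black foot, 18 by 18 mm, 17 mm high, 12 g, standing loose on the circuit board of the carrier. Origin: centre of its underside. Not to be touched or shifted.
- choke_spot (a point): The choke's spot on the carrier: carrier frame x = -12, y = -34, z = 12 mm. The choke starts on it.
- cap_spot (a point): The can's spot on the carrier: carrier frame x = 12, y = 40, z = 12 mm. The can starts on it.
- bottle: White plastic bottle with a red cap, 42 mm across, 115 mm high, standing to the left of the short bar; origin: centre of its underside. Leave alone.
- jar: Green plastic jar with a white lid, 54 mm across, 55 mm high, standing beyond the long bar; origin: centre of its underside. Leave alone.
- brush: Hand brush about 160 mm long lying on the right of the bench, handle along its own -x; origin: at its underside near the middle. Leave alone.
- dish: White open dish, 68 mm across, 28 mm high, standing at the left of the bench; origin: centre of its underside. Leave alone.
Things that resemble listed ones, but are neither listed nor needed, are in the scene too. There is more than one size of the carrier; the job needs the middle-sized.

How it is judged:
By the outcome, as a careful person would: the job done as asked, in the order asked, and still so for the second after the job is handed in, with the robot touching nothing.
It also fails if it takes over 72 s, if anything falls off the work surface, if the arm or the gripper's body presses on something with over 40 N, if the wrist force passes 120 N, or if a joint passes its speed limit or range.

## Robot

A 6-joint arm with a two-finger parallel gripper is mounted at the origin on the work surface. World frame = base frame: x ahead of the robot, y to its left, z up, the work surface at z = 0. Lengths are in m, angles in degrees, forces in N, time in s.
With the tool pointing down it reaches from about 0.3 to 0.775 m from the base axis. Payload 14.6 kg.
Tool frame: the origin (TCP) lies on the mounting face of the last link; the fingertips stand 173 mm ahead of it and the grasp point (between the pads) lies 155 mm ahead of it; z points along the fingers, y is the direction in which the jaws open and shut (so a half turn about z gives the same grasp; the last joint's range is limited). The gripper opens to 85 mm and grips with 20 to 120 N. Pads are 22 mm wide; open, the fingers measure 114 mm over their backs; the gripper's body (76 mm by 85 mm) begins 54 mm behind the grasp point. The pads swing forward as they close: fully open they stand 13 mm farther back than shut.
Start: joints at [65.054, 17.183, 87.147, -0, 75.671, -3.816], TCP at [0.198, 0.513, 0.405] pointing down, gripper open.
Joint ranges: [-173.82, 173.82], [-45.26, 126.66], [13.44, 144.39], [-59.66, 239.66], [0, 175.72], [-146.38, 146.38]. Speed limits (degrees/s): [127.2, 127.2, 147.25, 180, 180, 180].

## Interface

Orientations are given as [roll, pitch, yaw] about the fixed x, y, z axes, in that order (R = Rz(yaw) Ry(pitch) Rx(roll)).
In Python, from rig import ctrl gives the robot as it stands.
- The arm moves only by the tool servo_tool, never from a script. Its argument "series" is a list of rows, each a list of 4 numbers: the shift along the world's x, y, z in mm, then the turn about the world's z in rad. In form: [[dx, dy, dz, roll], ...]. A call has 1 to 10 rows; each row shifts and turns the commanded pose from where the row before left it; what a row does not reach is not made up. A row lasts 1/10 s, in which the tool goes at most 50 mm and 8.59 degrees, less where a joint would pass 70% of its speed; a pose out of reach is approached as far as the arm can. A call with a gripper value outside its range is refused whole. "claw" is the finger opening in mm, from 0 to 85.4, set as the call begins (left out, the last holds). The fingers move at their own pace and stop on an object; the grip force is fixed at half the most. Time passes only in rows, so rows that do not move let the fingers close. It gives the time, the measured TCP pose, the force and the opening at its end, in the units of the state.
- ctrl.get_state(): the state, without advancing time (a new reading comes with each control period).
- ctrl.snapshot(name): name is "scene" or "top"; returns a dict with "frame" (400x640x3 uint8, blue, green, red), "fx", "fy", "cx", "cy" (pixels), "pose" (4x4, takes a point from camera to world coordinates). Camera axes: x right, y up, looking along -z (the intrinsics and any distortion apply to the point x, -y, -z); pixel columns grow to the right and rows downward; lengths in m; the calibration is good to about 2 mm. A picture is of the moment at which its call begins. There is no depth.
- ctrl.job_done(): hands the job in, once; it reports no verdict.
Trained networks look in the newest picture that a camera, given by its name, has taken for a name from the list of things; names that differ only in an ending like _2 or _b are one class to them, and where a whole thing is asked for, a point or a joint stands for the part that bears it (a point fixed in the world has none). Each returns a list of dicts, best first, with "confidence" (0 to 1); they miss things now and then, are a little off and sometimes report something else, mostly with a low value. They report only what shows in the picture. A call takes as long as a camera call. They do not tell look-alikes from the thing itself.
- ctrl.find_in(camera, label): "point" ([column, row] in pixels, amid what is visible of it).
- ctrl.landmark_of(camera, label): "point" ([column, row] in pixels: a listed point, or the origin of a listed thing).
The state is a dict: "time_s": time; "joints": joint angles; "joint_vel": joint speeds; "tau": joint torques, N m; "tool_pos": TCP position; "eef_rot": TCP orientation; "force": force on the tool from outside, world axes, zero at the start; "ft_torque": the same for the moment, N m; "opening": finger opening in m.
Only numpy, scipy, OpenCV 4.12 (cv2) and the standard library are available. Lean on these libraries where they do the work, as an engineer would, in place of code of your own. Each camera call takes 0.05 s, during which the arm holds its last target.

## Working session

There is one attempt and no reset: what is moved stays moved. The work goes in short steps, Python scripts to look and compute and a tool call to move; the robot and the scene stay as the last step left them, time stands still between calls to the robot, and variables do not carry over. Pictures are saved under pics/ and viewed, and the job is handed in when it is done.

Besides the shell and the picture viewer there is one more tool, called after "Call:" by a JSON object that holds its "api" and its "payload". servo_tool: Moves the arm, as the interface text tells. Its arguments: {"type":"object","properties":{"series":{"type":"array","items":{"type":"array","items":{"type":"number"}}},"claw":{"type":"number"}},"required":["series"]}

```bash
mkdir -p pics; ls
cat > h.py <<'E'
import numpy as np, cv2
from rig import ctrl
def px2w(s,p,z):
    T=np.array(s["pose"]); d=np.array([(p[0]-s["cx"])/s["fx"],-(p[1]-s["cy"])/s["fy"],-1.0])
    w=T[:3,:3]@d; o=T[:3,3]; t=(z-o[2])/w[2]; return (o+t*w)
def w2px(s,P):
    T=np.array(s["pose"]); q=T[:3,:3].T@(np.array(P,float)-T[:3,3])
    return np.array([s["cx"]+s["fx"]*q[0]/-q[2], s["cy"]+s["fy"]*(-q[1])/-q[2]])
E
python3 - <<'E'
from h import *
print(ctrl.get_state())
for n in("top","scene"):
    s=ctrl.snapshot(n); cv2.imwrite(f"pics/{n}0.png",s["frame"]); print({k:v for k,v in s.items() if k!="frame"})
    for l in("carrier","corner","choke","cap","choke_spot","cap_spot"):
        print(n,l,[(np.round(d["point"],1).tolist(),round(d["confidence"],2)) for d in ctrl.landmark_of(n,l)])
E
```

```text
pics
{'time_s': 0.0, 'joints': array([ 6.50533274e+01,  1.72172681e+01,  8.71824727e+01, -8.25524334e-04,
        7.56706126e+01, -3.81587474e+00]), 'joint_vel': array([-0.03168492, -0.00602683, -0.00804558, -0.00773101, -0.02750256,
        0.08881114]), 'tau': array([ 2.18067347e-03, -5.43476200e+01, -3.61832142e+01,  1.50787778e-04,
        3.64187799e-03,  1.22771318e-06]), 'tool_pos': array([0.19826192, 0.51298315, 0.40408945]), 'eef_rot': array([-1.79929749e+02, -3.88422765e-03,  1.58869405e+02]), 'force': array([ 0.34452453, -0.6780104 , -0.35876811]), 'ft_torque': array([-0.00709258, -0.01694328, -0.02393538]), 'opening': 0.08570854609184006}
{'fx': 431.20288987042574, 'fy': 431.20288987042574, 'cx': 315.2266364488192, 'cy': 203.4321389948723, 'pose': array([[ 0.0082547 ,  0.99609281, -0.08792595,  0.48668177],
       [-0.99995913,  0.00854686,  0.00294676, -0.02299948],
       [ 0.00368674,  0.08789803,  0.99612266,  1.35363877],
       [ 0.        ,  0.        ,  0.        ,  1.        ]])}
top carrier [([273.6, 263.6], 0.86), ([339.2, 209.5], 0.73), ([187.8, 242.1], 0.66),
[... 377 characters left out ...]
cx': 323.5660082229628, 'cy': 201.6256346434676, 'pose': array([[ 0.68096972, -0.49629588,  0.53848922,  1.16166304],
       [ 0.73230916,  0.46338696, -0.49899481, -0.56815816],
       [-0.00187982,  0.73414095,  0.67899451,  0.76086884],
       [ 0.        ,  0.        ,  0.        ,  1.        ]])}
scene carrier [([306.0, 227.8], 0.78), ([318.5, 159.9], 0.68), ([212.6, 212.8], 0.56)]
scene corner [([383.8, 216.1], 0.55)]
scene choke [([295.3, 233.5], 0.39)]
scene cap [([379.6, 215.0], 0.44), ([315.8, 216.0], 0.37)]
scene choke_spot [([309.0, 145.8], 0.6), ([292.5, 232.8], 0.59), ([320.2, 216.5], 0.24)]
scene cap_spot [([318.5, 217.4], 0.91), ([223.7, 211.5], 0.83), ([329.4, 162.1], 0.66)]
```

Run:
```python
import cv2
a=cv2.imread("pics/top0.png"); cv2.imwrite("pics/top0c.png",cv2.resize(a[120:320,140:440],None,fx=2.66,fy=2.66,interpolation=cv2.INTER_CUBIC))
```

```text
(no output)
```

View pics/top0.png

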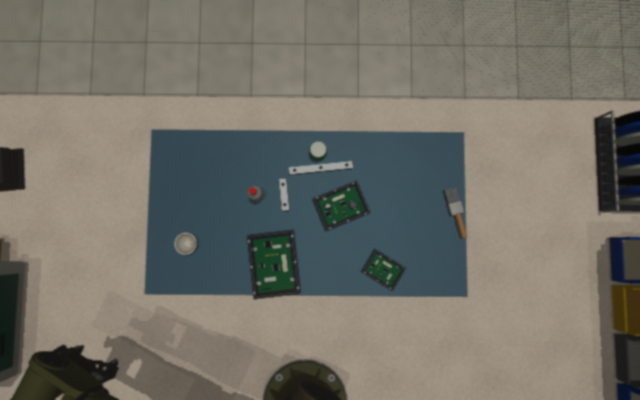

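View pics/scene0.png

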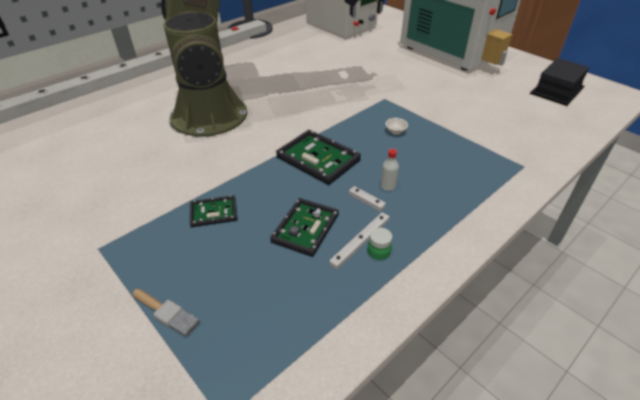

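View pics/top0c.png

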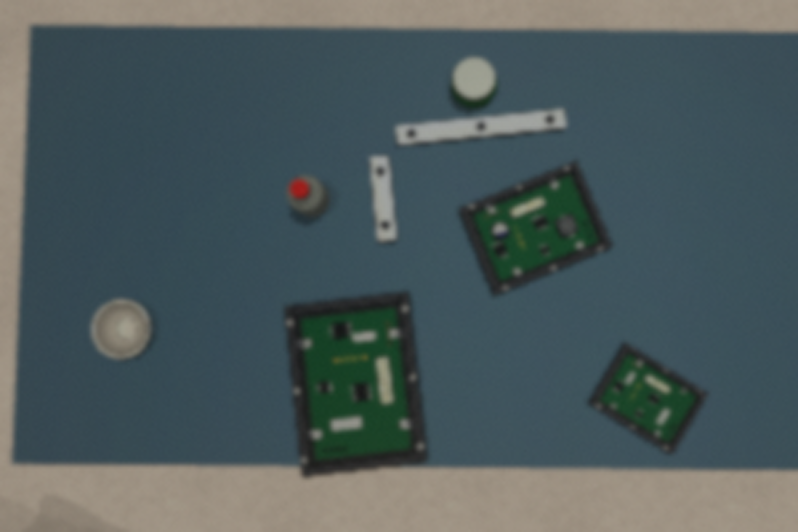

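The middle-sized carrier is at (341,206) in the top view. The look-alikes are the large carrier at (273,264) and the small one at (383,270). Only the middle one holds the silver can, at (328,205), and the grey choke, at (353,205). Next I fit poses to the silhouettes.

```bash
cat >> h.py <<'E'
from scipy.optimize import minimize
U=4
def box(x0,x1,y0,y1,z1): return np.array([[x,y,z] for x in(x0,x1) for y in(y0,y1) for z in(0,z1)])/1000.
CAR=[box(-55,55,-75,75,20)]
COR=[box(0,22,-212,-12,16),box(-112,-12,0,22,16)]
def place(B,p):
    c,s_=np.cos(p[2]),np.sin(p[2]); R=np.array([[c,-s_,0],[s_,c,0],[0,0,1]]); return B@R.T+np.array([p[0],p[1],0])
def render(s,boxes,p):
    m=np.zeros((400*U,640*U),np.uint8)
    for B in boxes:
        q=np.array([w2px(s,P) for P in place(B,p)])
        q=((q+0.5)*U-0.5)
        h=cv2.convexHull(np.round(q*16).astype(np.int32))
        cv2.fillConvexPoly(m,h,255,cv2.LINE_8,4)
    return cv2.resize(m,(640,400),interpolation=cv2.INTER_AREA).astype(np.float32)/255
def nonmat(s):
    f=s["frame"].astype(np.float32); f_=f+1
    # blueness: (B-R)/(sum)
    b=(f_[...,0]-f_[...,2])/f_.sum(2); return b
def fit(s,boxes,p0,soft,pad=18):
    # soft: 0..1 image of occupancy
    r=render(s,boxes,p0); ys,xs=np.where(r>0); sl=(slice(max(ys.min()-pad,0),ys.max()+pad),slice(max(xs.min()-pad,0),xs.max()+pad))
    def c(v):
        p=p0+v*np.array([.01,.01,.1]); g=cv2.GaussianBlur(render(s,boxes,p),(0,0),SIG)[sl]; return float(((g-soft[sl])**2).sum())
    best=minimize(c,np.zeros(3),method="Nelder-Mead",options=dict(initial_simplex=np.array([[0,0,0],[1,0,0],[0,1,0],[0,0,1.]]),xatol=1e-3,fatol=1e-3,maxiter=300))
    return p0+best.x*np.array([.01,.01,.1]),best.fun
SIG=0.8
E
python3 - <<'E'
from h import *
for n in("top","scene"):
    s=ctrl.snapshot(n); b=nonmat(s); np.save(f"pics/{n}.npy",s["frame"])
    v=np.clip((b+0.1)/0.4*255,0,255).astype(np.uint8)
    k=(slice(120,320),slice(140,440)) if n=="top" else (slice(130,300),slice(180,430))
    cv2.imwrite(f"pics/b_{n}.png",cv2.resize(v[k],None,fx=2.6,fy=2.6))
    print(n,np.percentile(b[k],[5,20,50,80,95]))
    print("car",[px2w(s,d["point"],0)[:2].round(4).tolist() for d in ctrl.landmark_of(n,"carrier")],"cor",[px2w(s,d["point"],0)[:2].round(4).tolist() for d in ctrl.landmark_of(n,"corner")])
E
```

```text
top [-0.06206897 -0.03703704  0.12440191  0.13242009  0.13963965]
car [[0.4221, 0.0973], [0.5871, -0.1124], [0.4115, -0.2343], [0.7692, -0.0472]] cor [[0.6895, 0.0618]]
scene [-0.03174603 -0.01275046  0.11182109  0.11217949  0.11501598]
car [[0.4185, 0.105], [0.3967, -0.2279], [0.5989, -0.1102]] cor [[0.6929, 0.0683]]
```

View pics/b_top.png

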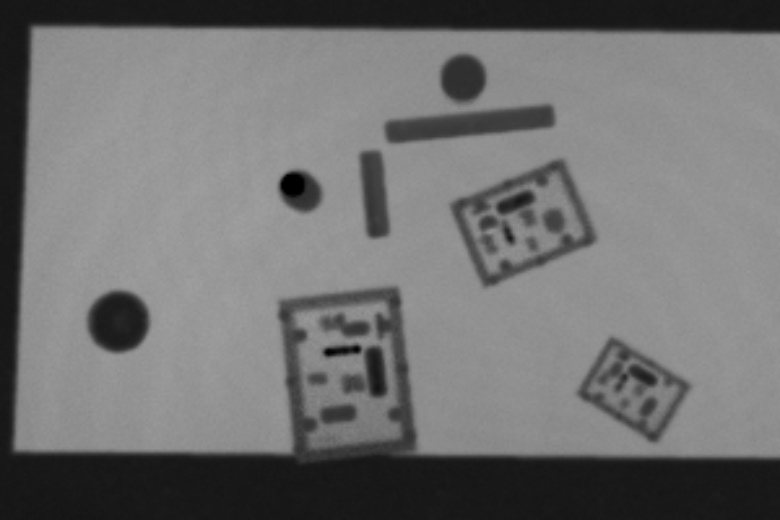

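View pics/b_scene.png

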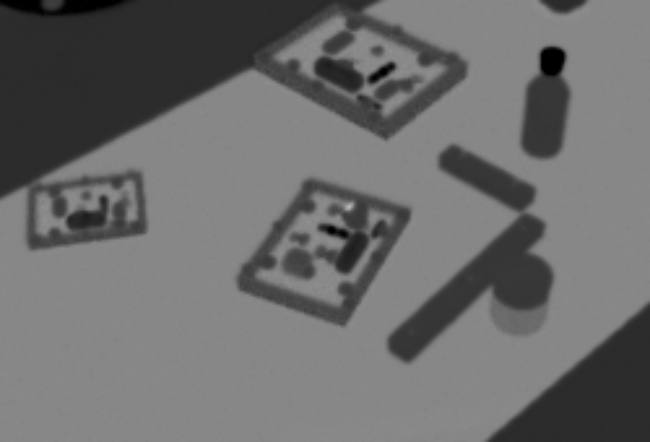

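```bash
cat >> h.py <<'E'
def soft_occ(s,boxes,p):
    b=cv2.GaussianBlur(nonmat(s),(0,0),0.5)
    r=render(s,boxes,p); ring=(cv2.dilate((r>0).astype(np.uint8),np.ones((13,13)))>0)&(cv2.dilate((r>0).astype(np.uint8),np.ones((7,7)))==0)
    bm=np.median(b[ring]); e=cv2.erode((r>.99).astype(np.uint8),np.ones((3,3)))>0
    rim=e if boxes is COR else e&(cv2.erode(e.astype(np.uint8),np.ones((5,5)))==0)
    bo=np.median(b[rim]); so=np.clip((bm-b)/(bm-bo),0,1).astype(np.float32)
    if boxes is CAR: so[cv2.erode((r>.99).astype(np.uint8),np.ones((7,7)))>0]=1
    return so
def locate(s,boxes,p0):
    p=np.array(p0,float)
    for _ in range(3):
        so=soft_occ(s,boxes,p); p,c=fit(s,boxes,p,so,pad=3)
    return p,c
def overlay(s,ps,name,k,f=3):
    im=cv2.resize(s["frame"],None,fx=f,fy=f,interpolation=cv2.INTER_CUBIC)
    for boxes,p in ps:
        for B in boxes:
            q=np.array([w2px(s,P) for P in place(B,p)]); h=cv2.convexHull(((q+.5)*f-.5).astype(np.float32)).astype(int)
            cv2.polylines(im,[h],True,(0,0,255),1)
    cv2.imwrite(name,im[k[0]*f:k[1]*f,k[2]*f:k[3]*f])
def rel(pc,pk):
    c,s_=np.cos(pk[2]),np.sin(pk[2]); d=pc[:2]-pk[:2]; return np.array([c*d[0]+s_*d[1],-s_*d[0]+c*d[1]])*1000,pc[2]-pk[2]
E
python3 - <<'E'
from h import *
for n in("top","scene"):
    s=ctrl.snapshot(n)
    pc,c1=locate(s,CAR,[.594,-.112,.26]); pk,c2=locate(s,COR,[.691,.065,.06])
    print(n,pc.round(4),c1,pk.round(4),c2,rel(pc,pk))
    overlay(s,[(CAR,pc),(COR,pk)],f"pics/ov_{n}0.png",(130,270,220,420) if n=="top" else (150,290,240,440),4)
for n,l in(("top","cap"),):pass
E
```

```text
top [ 0.6001 -0.1071  0.3943] 17.147157669067383 [0.6964 0.0685 0.1108] 392.546875 (array([-115.11230718, -163.90304638]), np.float64(0.28354492203959025))
scene [ 0.5947 -0.104   0.4015] 145.71868896484375 [0.6929 0.0711 0.1087] 529.575927734375 (array([-116.61006827, -163.42900657]), np.float64(0.2928012263461613))
```

View pics/ov_top0.png

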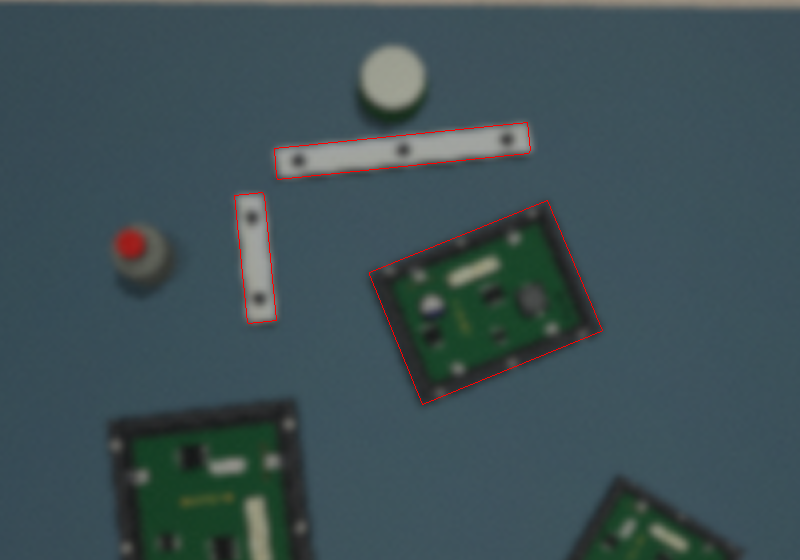

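View pics/ov_scene0.png

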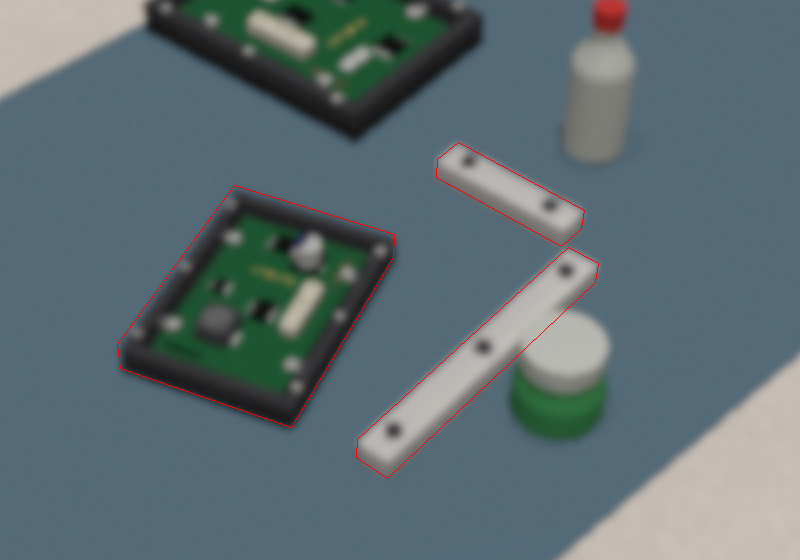

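The fits match in both cameras. In the corner frame the carrier is at about (-115.5, -163.7) mm, turned +0.287 rad. I'll push with both fingertips, half open, for a stable two-point contact on the near long edge. Now I move to a standoff behind that edge.

Call:
{"api": "servo_tool", "payload": {"claw": 60, "series": [[10, -20, 0, 0.02], [16, -33, 0, 0.04], [17, -34, 0, 0.04], [17, -34, 0, 0.04], [17, -34, 0, 0.04], [17, -34, 0, 0.04], [17, -34, 0, 0.04], [17, -34, 0, 0.04], [17, -34, 0, 0.04], [17, -34, 0, 0.04]]}}

```text
time_s: 2.1
tool_pos: [0.3606, 0.1865, 0.4049]
eef_rot: [180.0, 0.0, -179.3]
force: [0.8, 1.0, 0.1]
opening: 0.0599
```

Call:
{"api": "servo_tool", "payload": {"series": [[17, -34, 0, 0.04], [17, -34, 0, 0.04], [17, -34, 0, 0.04], [17, -34, 0, 0.04], [17, -34, 0, 0.04], [17, -34, 0, 0.04], [17, -34, 0, 0.04], [17, -34, 0, 0.04], [17, -34, 0, 0.04], [9, -17, 0, 0.02]]}}

```text
time_s: 3.1
tool_pos: [0.5229, -0.1374, 0.4044]
eef_rot: [-180.0, -0.0, -157.6]
force: [-0.7, 0.0, -1.1]
opening: 0.0601
```

Call:
{"api": "servo_tool", "payload": {"series": [[0, 0, -30, 0], [0, 0, -40, 0], [0, 0, -40, 0], [0, 0, -40, 0], [0, 0, -30, 0], [0, 0, 0, 0], [0, 0, 0, 0]]}}

```text
time_s: 3.8
tool_pos: [0.5226, -0.1351, 0.2255]
eef_rot: [-180.0, 0.0, -157.6]
force: [-0.0, -0.5, 0.9]
opening: 0.0599
```

Run:
```python
from h import *
for n,k in (("top",(150,290,260,420)),("scene",(120,270,210,400))):
    s=ctrl.snapshot(n); f=4
    cv2.imwrite(f"pics/{n}1.png",cv2.resize(s["frame"][k[0]:k[1],k[2]:k[3]],None,fx=f,fy=f,interpolation=cv2.INTER_CUBIC))
    print(n,[w2px(s,(.5226,-.135,z)).round(0) for z in(.05,.06,0)])
```

```text
top [array([351., 230.]), array([351., 230.]), array([349., 230.])]
scene [array([275., 203.]), array([274., 200.]), array([276., 218.])]
```

View pics/top1.png

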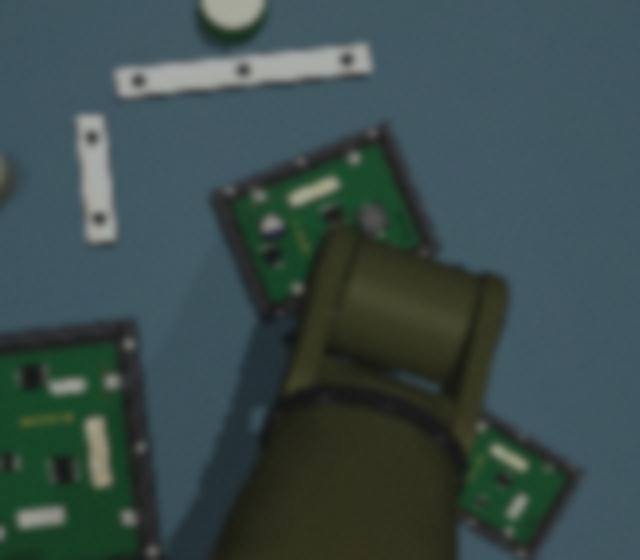

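View pics/scene1.png

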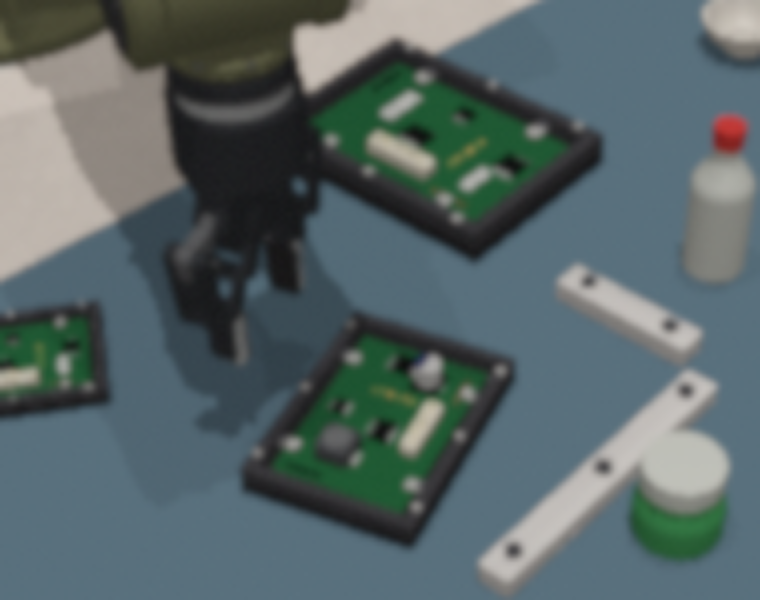

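The fingers hang behind the near edge with clear space, tip midpoint at about (276,201) in the scene picture, so the tips are about 170 mm ahead of the TCP. I lower them to about 8 mm above the bench.

Call:
{"api": "servo_tool", "payload": {"series": [[0, 0, -15, 0], [0, 0, -15, 0], [0, 0, -8, 0], [0, 0, -5, 0], [0, 0, -3, 0], [0, 0, -1, 0], [0, 0, 0, 0], [0, 0, 0, 0]]}}

```text
time_s: 4.7
tool_pos: [0.5224, -0.135, 0.178]
eef_rot: [-180.0, 0.0, -157.6]
force: [0.6, 0.7, 0.1]
opening: 0.06
```

Run:
```python
from h import *
st=ctrl.get_state(); print(st["tool_pos"],st["eef_rot"],st["force"])
s=ctrl.snapshot("scene"); f=4; k=(120,270,210,400)
cv2.imwrite(f"pics/scene2.png",cv2.resize(s["frame"][k[0]:k[1],k[2]:k[3]],None,fx=f,fy=f,interpolation=cv2.INTER_CUBIC))
```

```text
[ 0.52237757 -0.13501192  0.17802392] [-1.79977977e+02  2.60681415e-02 -1.57585559e+02] [0.60836843 0.69241303 0.09683868]
```

View pics/scene2.png

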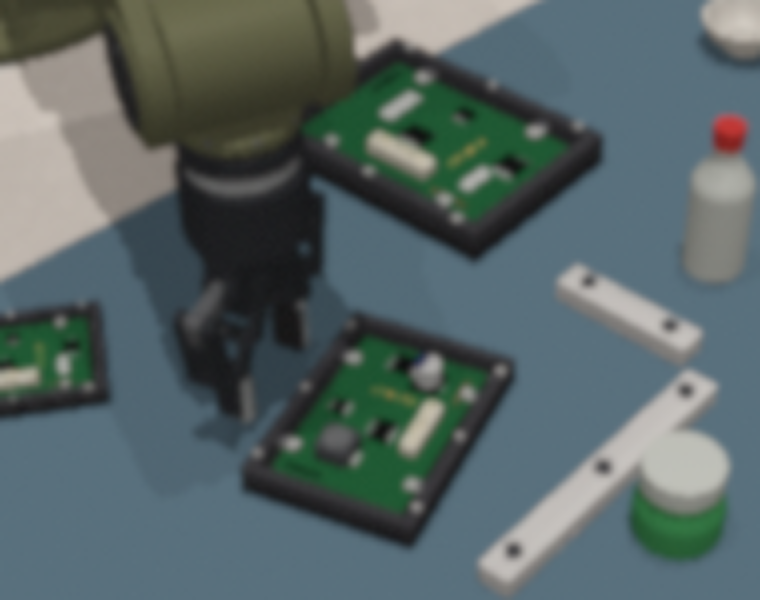

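The tips hover low beside the near edge, and their shadow meets them. Now a slow approach to contact.

Call:
{"api": "servo_tool", "payload": {"series": [[1, 0.4, 0, 0], [1.4, 0.6, 0, 0], [1.4, 0.6, 0, 0], [1.4, 0.6, 0, 0], [1.4, 0.6, 0, 0], [1.4, 0.6, 0, 0], [0.9, 0.4, 0, 0]]}}

```text
time_s: 5.45
tool_pos: [0.5313, -0.1311, 0.1777]
eef_rot: [180.0, -0.0, -157.6]
force: [-0.3, -0.8, -0.7]
opening: 0.0599
```

Call:
{"api": "servo_tool", "payload": {"series": [[0.9, 0.4, 0, 0], [0.9, 0.4, 0, 0], [0.9, 0.4, 0, 0], [0.9, 0.4, 0, 0]]}}

```text
time_s: 5.85
tool_pos: [0.5348, -0.1295, 0.1777]
eef_rot: [180.0, -0.0, -157.6]
force: [-0.4, -0.3, -0.5]
opening: 0.0599
```

Call:
{"api": "servo_tool", "payload": {"series": [[0.9, 0.4, 0, 0], [0.9, 0.4, 0, 0], [0.9, 0.4, 0, 0], [0.9, 0.4, 0, 0]]}}

```text
time_s: 6.25
tool_pos: [0.538, -0.1281, 0.1776]
eef_rot: [180.0, -0.1, -157.6]
force: [-7.0, -1.5, 4.0]
opening: 0.0601
```

Call:
{"api": "servo_tool", "payload": {"series": [[0.9, 0.4, 0, 0], [0.9, 0.4, 0, 0], [0.9, 0.4, 0, 0]]}}

```text
time_s: 6.55
tool_pos: [0.5408, -0.127, 0.1776]
eef_rot: [180.0, -0.1, -157.6]
force: [-6.0, -2.7, 3.6]
opening: 0.06
```

Run:
```python
from h import *
s=ctrl.snapshot("scene"); f=6; k=(165,255,235,365)
cv2.imwrite(f"pics/scene3.png",cv2.resize(s["frame"][k[0]:k[1],k[2]:k[3]],None,fx=f,fy=f,interpolation=cv2.INTER_CUBIC))
s=ctrl.snapshot("top"); k=(160,250,280,400)
cv2.imwrite(f"pics/top3.png",cv2.resize(s["frame"][k[0]:k[1],k[2]:k[3]],None,fx=f,fy=f,interpolation=cv2.INTER_CUBIC))
print(ctrl.get_state()["force"],ctrl.get_state()["ft_torque"])
```

```text
[-4.52270467 -2.58506736  2.31797642] [-0.29393156  0.72668119 -0.04689639]
```

View pics/scene3.png

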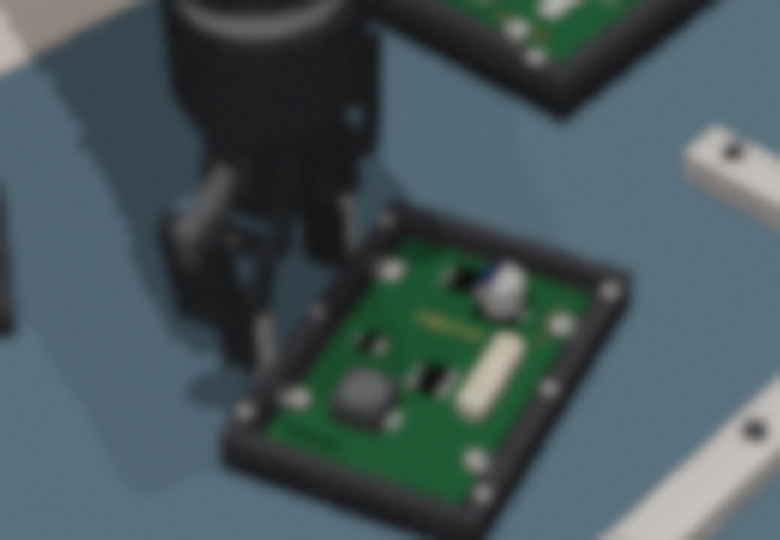

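View pics/top3.png

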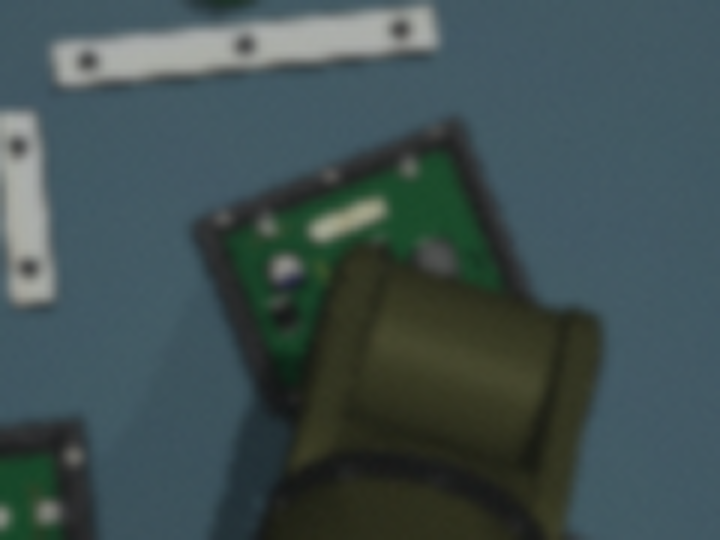

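Both fingertips bear on the near side face, well inside the edge ends, and the parts are on their spots. Next I push forward while turning the line of fingers to the corner's yaw.

Call:
{"api": "servo_tool", "payload": {"series": [[1, 0.4, 0, -0.008], [1.4, 0.5, 0, -0.008], [1.4, 0.5, 0, -0.008], [1.4, 0.5, 0, -0.008], [1.4, 0.5, 0, -0.008], [1.4, 0.5, 0, -0.008], [1.4, 0.5, 0, -0.008], [1.4, 0.5, 0, -0.008], [1.4, 0.5, 0, -0.008], [1.4, 0.5, 0, -0.008]]}}

```text
time_s: 7.65
tool_pos: [0.5543, -0.1218, 0.1775]
eef_rot: [179.9, -0.1, -162.2]
force: [-6.9, -0.0, 4.9]
opening: 0.0602
```

Call:
{"api": "servo_tool", "payload": {"series": [[1.4, 0.4, 0, -0.008], [1.4, 0.4, 0, -0.008], [1.4, 0.4, 0, -0.008], [1.4, 0.4, 0, -0.008], [1.4, 0.4, 0, -0.008], [1.4, 0.4, 0, -0.008], [1.4, 0.4, 0, -0.008], [1.4, 0.4, 0, -0.008], [1.4, 0.4, 0, -0.008], [1.4, 0.4, 0, -0.008]]}}

```text
time_s: 8.65
tool_pos: [0.5683, -0.1178, 0.1775]
eef_rot: [179.9, -0.1, -166.8]
force: [-7.2, 0.0, 4.5]
opening: 0.06
```

Run:
```python
from h import *
for n,k in (("top",(150,250,280,400)),("scene",(150,250,240,390))):
    s=ctrl.snapshot(n); f=5
    cv2.imwrite(f"pics/{n}4.png",cv2.resize(s["frame"][k[0]:k[1],k[2]:k[3]],None,fx=f,fy=f,interpolation=cv2.INTER_CUBIC))
pc,c=locate(s,CAR,[.62,-.095,.23]); print(pc,c,rel(pc,[.6929,.0711,.1087]))
```

```text
[ 0.62735351 -0.10285522  0.23384665] 805.5040893554688 (array([ -84.03135131, -165.81765481]), np.float64(0.12514665020931093))
```

View pics/scene4.png

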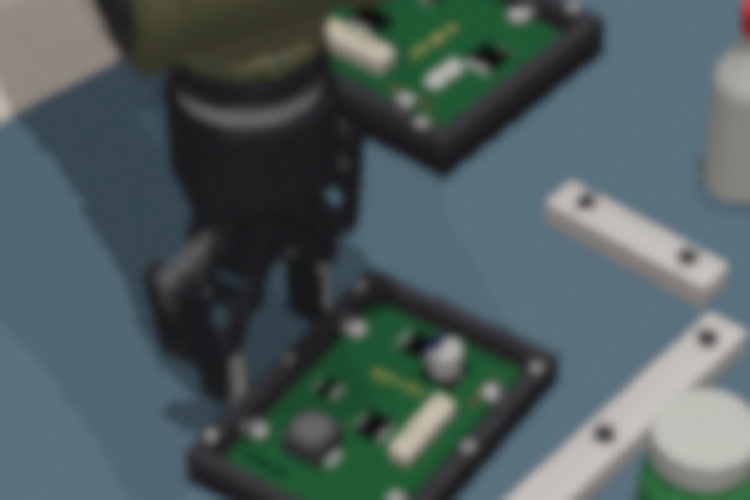

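Carrier follows the tool: yaw 0.234, parts in place. I continue the push.

Call:
{"api": "servo_tool", "payload": {"series": [[1.5, 0.3, 0, -0.008], [1.5, 0.3, 0, -0.008], [1.5, 0.3, 0, -0.008], [1.5, 0.3, 0, -0.008], [1.5, 0.3, 0, -0.008], [1.5, 0.3, 0, -0.008], [1.5, 0.3, 0, -0.008], [1.5, 0.3, 0, -0.008], [1.5, 0.3, 0, -0.008], [1.5, 0.3, 0, -0.008]]}}

```text
time_s: 9.75
tool_pos: [0.5833, -0.1147, 0.1775]
eef_rot: [180.0, -0.1, -171.3]
force: [-6.9, 1.4, 3.6]
opening: 0.0599
```

Call:
{"api": "servo_tool", "payload": {"series": [[1.5, 0.2, 0, -0.008], [1.5, 0.2, 0, -0.008], [1.5, 0.2, 0, -0.008], [1, 0.1, 0, -0.008], [1, 0.1, 0, -0.008], [0.5, 0, 0, 0]]}}

```text
time_s: 10.35
tool_pos: [0.5903, -0.1138, 0.1775]
eef_rot: [180.0, -0.1, -173.6]
force: [-7.1, 0.9, 3.6]
opening: 0.0599
```

Run:
```python
from h import *
for n,k in (("top",(140,240,280,400)),("scene",(150,265,240,390))):
    s=ctrl.snapshot(n); f=5
    K=locate(s,COR,{"top":[.6964,.0685,.1108],"scene":[.6929,.0711,.1087]}[n])[0]
    pc,c=locate(s,CAR,[.65,-.1,.11]); print(n,pc,c,rel(pc,K))
    overlay(s,[(CAR,pc)],f"pics/{n}5.png",k,f)
```

```text
top [ 0.64635222 -0.0576435   0.04855508] 406.3735046386719 (array([ -60.85654867, -120.10649921]), np.float64(-0.03632091399134039))
scene [ 0.66514134 -0.10526106 -0.10376558] 794.814208984375 (array([ -43.86202384, -171.90277373]), np.float64(-0.19472108702791768))
```

View pics/top5.png

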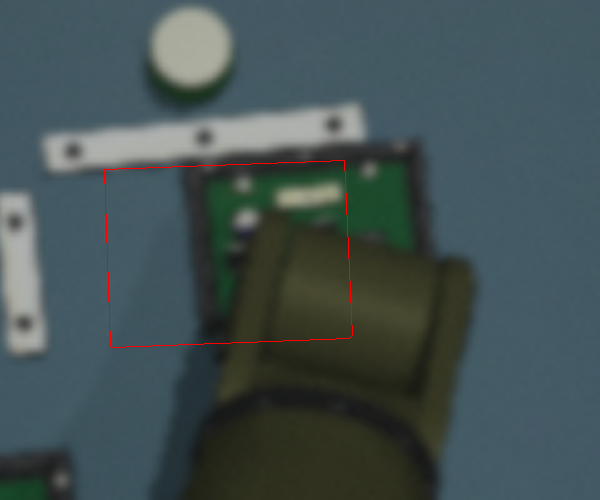

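View pics/scene5.png

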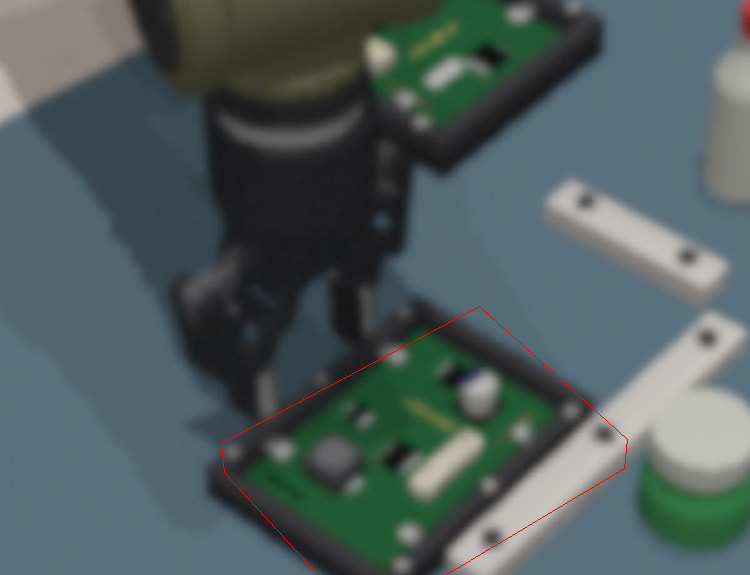

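The silhouette fit is spoiled by the arm covering the carrier, so I ignore it. By eye the far edge is parallel and a few mm short of the long bar, with both parts in place. I back off, lift, and go round to the right edge with a quarter turn.

Call:
{"api": "servo_tool", "payload": {"series": [[-4, -0.4, 0, 0], [-10, -1, 0, 0], [-10, -1, 10, 0], [0, 0, 30, 0], [0, 0, 40, 0], [0, 0, 20, -0.05], [5, -5, 0, -0.14], [10, -10, 0, -0.14], [13, -13, 0, -0.14], [13, -13, 0, -0.14]]}}

```text
time_s: 11.45
tool_pos: [0.608, -0.1579, 0.2778]
eef_rot: [180.0, 0.0, 151.1]
force: [0.2, 0.5, -0.9]
opening: 0.06
```

Call:
{"api": "servo_tool", "payload": {"series": [[13, -13, 0, -0.14], [13, -13, 0, -0.14], [13, -13, 0, -0.14], [10, -10, 0, -0.14], [6, -6, 0, -0.14], [0, 0, 0, -0.14], [0, 0, 0, -0.12], [0, 0, 0, 0]]}}

```text
time_s: 12.25
tool_pos: [0.6626, -0.2126, 0.2775]
eef_rot: [-180.0, -0.0, 96.3]
force: [-0.4, 0.7, 0.1]
opening: 0.0599
```

Run:
```python
from h import *
for n,k in (("top",(140,260,260,410)),("scene",(150,265,230,390))):
    s=ctrl.snapshot(n); f=5
    K={"top":[.6964,.0685,.1108],"scene":[.6929,.0711,.1087]}[n]
    pc,c=locate(s,CAR,[.654,-.107,.11]); print(n,pc,c,rel(pc,K))
    overlay(s,[(CAR,pc)],f"pics/{n}6.png",k,f)
st=ctrl.get_state(); print(st["tool_pos"],st["eef_rot"],rel(np.r_[st["tool_pos"][:2],0],[.6947,.0698,.11]))
```

```text
top [ 0.62615852 -0.07074936 -0.03110011] 125.35395812988281 (array([ -85.20803237, -130.62863829]), np.float64(-0.1419001106909425))
scene [ 0.66622654 -0.1060952  -0.0749953 ] 830.5022583007812 (array([ -45.73924443, -173.25569338]), np.float64(-0.18369529803530668))
[ 0.66259886 -0.21250582  0.27762885] [1.79995424e+02 8.42065932e-04 9.66209572e+01] (array([ -62.89818107, -277.07558523]), np.float64(-0.11))
```

View pics/top6.png

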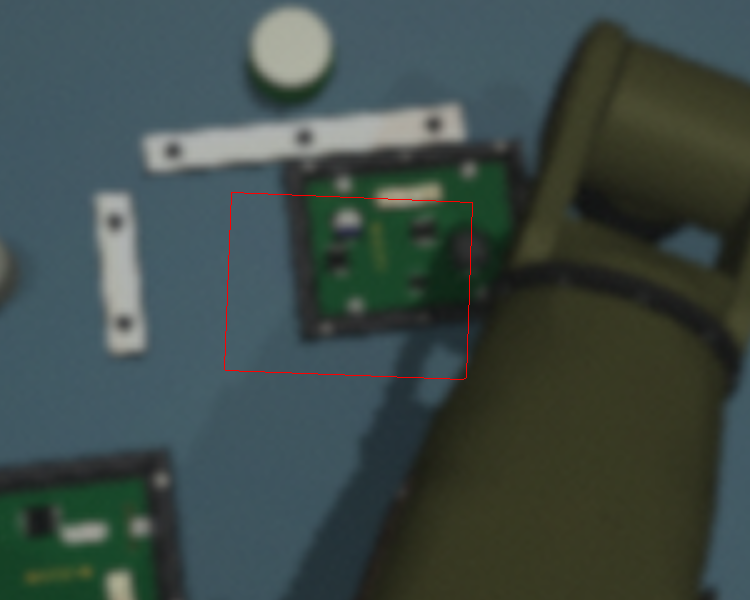

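View pics/scene6.png

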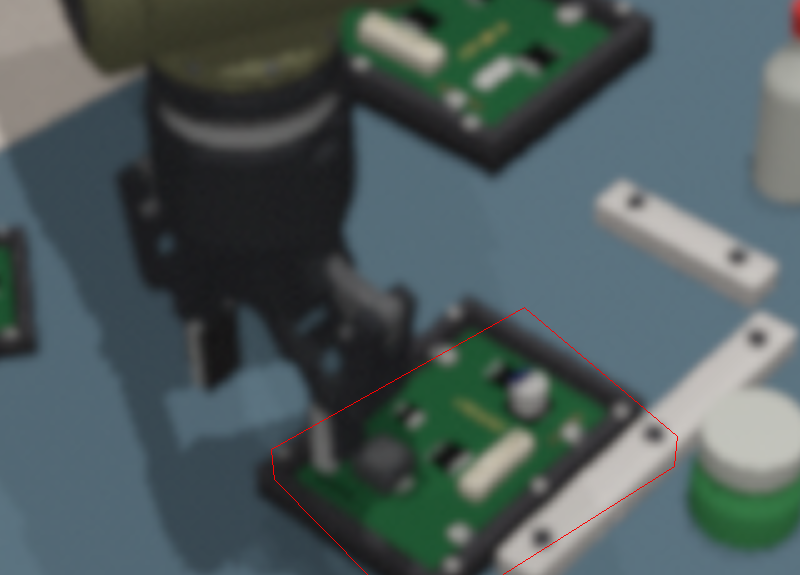

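Run:
```python
from h import *
s=ctrl.snapshot("top"); K=[.6964,.0685,.1108]
for q in((287,167),(305,340),(520,140)):
    p=(260+(q[0]+.5)/5-.5,140+(q[1]+.5)/5-.5); w=px2w(s,p,.02); print(rel(np.r_[w[:2],0],K)[0])
for y in(-.212,): print(w2px(s,(.6626,-.2126,0)))
s=ctrl.snapshot("scene"); K=[.6929,.0711,.1087]
for q in((465,300),(640,400),(262,465)):
    p=(230+(q[0]+.5)/5-.5,150+(q[1]+.5)/5-.5); w=px2w(s,p,.02); print(rel(np.r_[w[:2],0],K)[0])
```

```text
[ -7.60572013 -99.96928931]
[-116.60320815  -99.94113415]
[  -5.46831406 -246.78553171]
[374.02626547 186.16773261]
[-111.36334231 -104.63683034]
[  -5.263431  -102.2463804]
[-110.29268376 -246.33805739]
```

Edge picks put the carrier's left edge at y about -101 and its far edge about 5 mm short of the long bar. The fingers are about 20 mm clear of the right edge. I lower and approach along corner +y, which is world (-0.11, 0.994).

Call:
{"api": "servo_tool", "payload": {"series": [[0, 0, -25, 0], [0, 0, -30, 0], [0, 0, -25, 0], [0, 0, -12, 0], [0, 0, -6, 0], [0, 0, -2, 0], [0, 0, 0, 0]]}}

```text
time_s: 13.15
tool_pos: [0.6629, -0.2126, 0.1787]
eef_rot: [179.9, 0.0, 96.4]
force: [-0.0, 0.2, 0.5]
opening: 0.0603
```

Call:
{"api": "servo_tool", "payload": {"series": [[-0.1, 1, 0, 0], [-0.2, 2, 0, 0], [-0.2, 2, 0, 0], [-0.2, 2, 0, 0], [-0.2, 2, 0, 0], [-0.2, 1.5, 0, 0], [-0.1, 1, 0, 0]]}}

```text
time_s: 13.85
tool_pos: [0.6615, -0.2008, 0.1777]
eef_rot: [-180.0, -0.0, 96.4]
force: [-0.5, -0.2, 0.0]
opening: 0.06
```

Call:
{"api": "servo_tool", "payload": {"series": [[-0.1, 1, 0, 0], [-0.1, 1, 0, 0], [-0.1, 1, 0, 0], [-0.1, 1, 0, 0], [-0.1, 1, 0, 0]]}}

```text
time_s: 14.35
tool_pos: [0.661, -0.196, 0.1777]
eef_rot: [-180.0, 0.0, 96.4]
force: [0.0, -4.0, -0.7]
opening: 0.06
```

Contact at about 4 N. I push along the bar.

Call:
{"api": "servo_tool", "payload": {"series": [[-0.15, 1.4, 0, 0], [-0.2, 1.8, 0, 0], [-0.2, 1.8, 0, 0], [-0.2, 1.8, 0, 0], [-0.2, 1.8, 0, 0], [-0.2, 1.8, 0, 0], [-0.2, 1.8, 0, 0], [-0.2, 1.8, 0, 0], [-0.2, 1.8, 0, 0], [-0.2, 1.8, 0, 0]]}}

```text
time_s: 15.35
tool_pos: [0.659, -0.1783, 0.1777]
eef_rot: [180.0, 0.0, 96.4]
force: [0.7, -4.3, -1.8]
opening: 0.0598
```

Call:
{"api": "servo_tool", "payload": {"series": [[-0.2, 1.8, 0, 0], [-0.2, 1.8, 0, 0], [-0.2, 1.8, 0, 0], [-0.2, 1.8, 0, 0], [-0.2, 1.8, 0, 0], [-0.2, 1.8, 0, 0], [-0.2, 1.8, 0, 0], [-0.2, 1.8, 0, 0], [-0.2, 1.8, 0, 0], [-0.2, 1.8, 0, 0]]}}

```text
time_s: 16.35
tool_pos: [0.657, -0.1603, 0.1777]
eef_rot: [-180.0, -0.0, 96.4]
force: [1.3, -4.0, -0.4]
opening: 0.06
```

Run:
```python
from h import *
for n,k in (("top",(140,260,260,410)),("scene",(150,265,250,410))):
    s=ctrl.snapshot(n); f=5
    overlay(s,[],f"pics/{n}7.png",k,f)
st=ctrl.get_state(); print(st["force"],st["ft_torque"],rel(np.r_[st["tool_pos"][:2],0],[.6947,.0698,.11]))
```

```text
[-0.33516644 -0.73998984  0.49882223] [-0.25287836 -0.06587566 -0.05361855] (array([ -62.67313336, -224.31040904]), np.float64(-0.11))
```

View pics/top7.png

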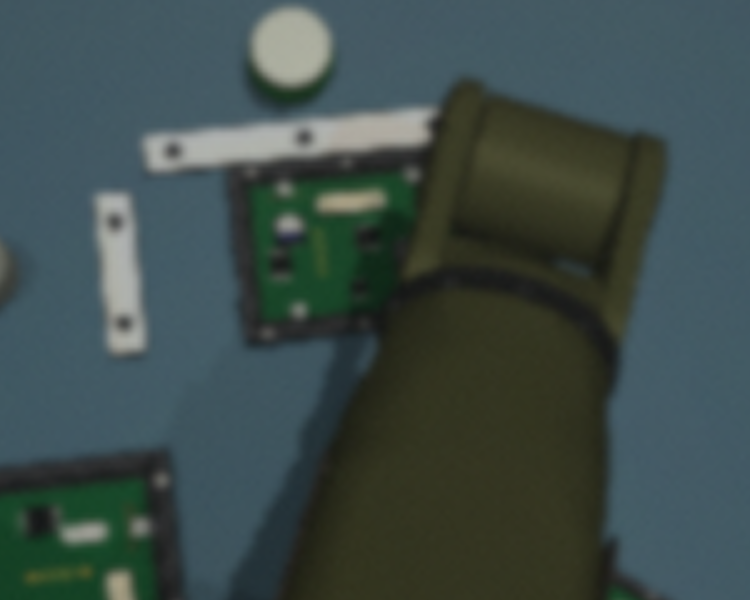

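View pics/scene7.png

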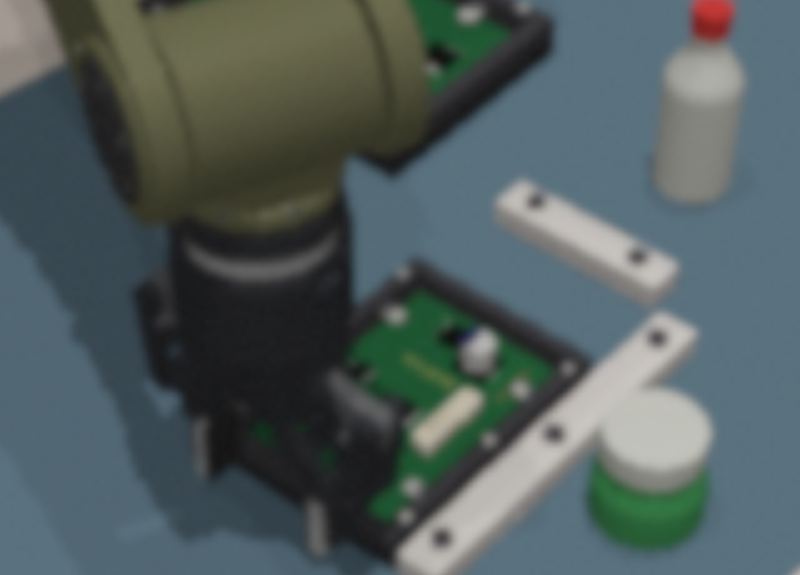

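Carrier slides straight and both parts stay put. About 65 mm to go.

Call:
{"api": "servo_tool", "payload": {"series": [[-0.15, 1.4, 0, 0], [-0.2, 1.8, 0, 0], [-0.2, 1.8, 0, 0], [-0.2, 1.8, 0, 0], [-0.2, 1.8, 0, 0], [-0.2, 1.8, 0, 0], [-0.2, 1.8, 0, 0], [-0.2, 1.8, 0, 0], [-0.2, 1.8, 0, 0], [-0.2, 1.8, 0, 0]]}}

```text
time_s: 17.45
tool_pos: [0.6551, -0.1426, 0.1777]
eef_rot: [180.0, -0.0, 96.4]
force: [0.7, -4.3, -0.6]
opening: 0.0603
```

Call:
{"api": "servo_tool", "payload": {"series": [[-0.2, 1.8, 0, 0], [-0.2, 1.8, 0, 0], [-0.2, 1.8, 0, 0], [-0.2, 1.8, 0, 0], [-0.2, 1.8, 0, 0], [-0.2, 1.8, 0, 0], [-0.2, 1.8, 0, 0], [-0.2, 1.8, 0, 0], [-0.2, 1.8, 0, 0], [-0.2, 1.8, 0, 0]]}}

```text
time_s: 18.45
tool_pos: [0.6531, -0.1247, 0.1777]
eef_rot: [180.0, 0.0, 96.4]
force: [0.1, -5.7, 0.1]
opening: 0.0598
```

Call:
{"api": "servo_tool", "payload": {"series": [[-0.2, 1.8, 0, 0], [-0.2, 1.8, 0, 0], [-0.2, 1.8, 0, 0], [-0.2, 1.8, 0, 0], [-0.2, 1.8, 0, 0], [-0.2, 1.8, 0, 0], [-0.1, 1.2, 0, 0], [-0.1, 1, 0, 0]]}}

```text
time_s: 19.25
tool_pos: [0.6517, -0.1117, 0.1777]
eef_rot: [180.0, 0.0, 96.4]
force: [2.1, -3.8, -0.1]
opening: 0.0601
```

Run:
```python
from h import *
for n,k in (("top",(140,260,260,410)),("scene",(150,265,250,410))):
    s=ctrl.snapshot(n); f=5
    overlay(s,[],f"pics/{n}8.png",k,f)
st=ctrl.get_state(); print(st["force"],st["ft_torque"],rel(np.r_[st["tool_pos"][:2],0],[.6947,.0698,.11]))
```

```text
[ 0.5937922  -2.9352401   0.04539424] [-0.41132856 -0.05345771 -0.02183994] (array([ -62.68532068, -175.5654446 ]), np.float64(-0.11))
```

View pics/top8.png

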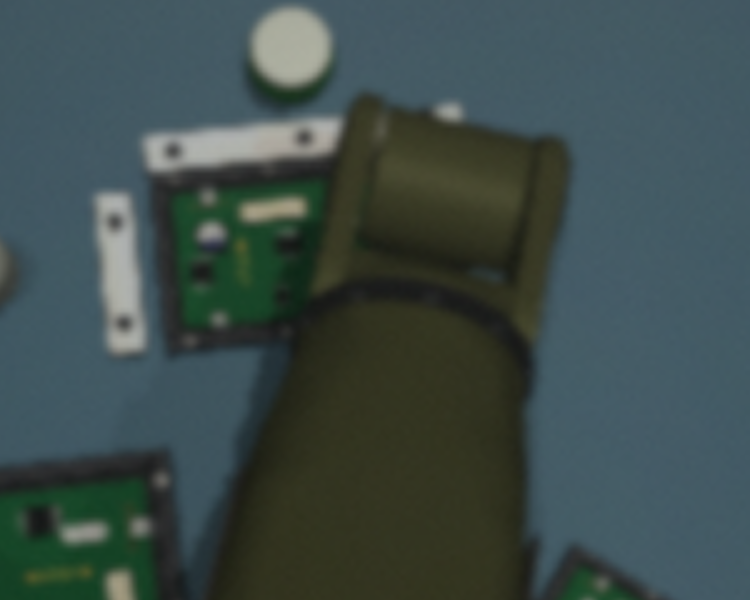

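View pics/scene8.png

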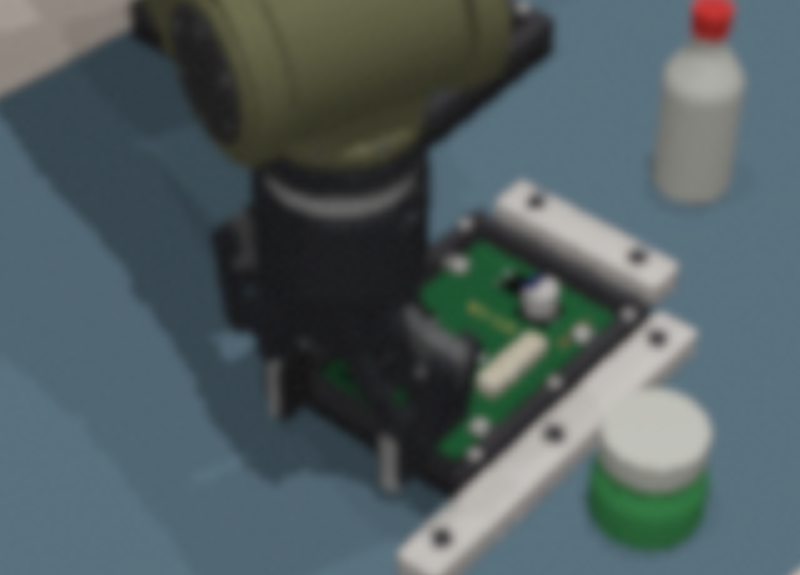

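About 13 mm of gap remains at the short bar. I push closer, then creep.

Call:
{"api": "servo_tool", "payload": {"series": [[-0.15, 1.4, 0, 0], [-0.15, 1.4, 0, 0], [-0.15, 1.4, 0, 0], [-0.15, 1.4, 0, 0], [-0.15, 1.4, 0, 0], [-0.1, 1, 0, 0], [-0.1, 0.8, 0, 0]]}}

```text
time_s: 20.05
tool_pos: [0.6507, -0.1029, 0.1777]
eef_rot: [180.0, 0.0, 96.4]
force: [0.9, -3.9, -1.4]
opening: 0.06
```

Call:
{"api": "servo_tool", "payload": {"series": [[-0.07, 0.6, 0, 0], [-0.07, 0.6, 0, 0], [-0.07, 0.6, 0, 0]]}}

```text
time_s: 20.35
tool_pos: [0.6505, -0.1012, 0.1777]
eef_rot: [180.0, 0.0, 96.4]
force: [0.3, -4.2, -0.1]
opening: 0.0599
```

Call:
{"api": "servo_tool", "payload": {"series": [[-0.07, 0.6, 0, 0], [-0.07, 0.6, 0, 0]]}}

```text
time_s: 20.55
tool_pos: [0.6504, -0.1, 0.1777]
eef_rot: [180.0, 0.0, 96.4]
force: [0.4, -3.5, 0.4]
opening: 0.0601
```

Call:
{"api": "servo_tool", "payload": {"series": [[-0.07, 0.6, 0, 0], [-0.07, 0.6, 0, 0]]}}

```text
time_s: 20.75
tool_pos: [0.6502, -0.0987, 0.1777]
eef_rot: [-180.0, 0.0, 96.4]
force: [0.5, -2.5, -0.5]
opening: 0.0603
```

Call:
{"api": "servo_tool", "payload": {"series": [[-0.07, 0.6, 0, 0], [-0.07, 0.6, 0, 0]]}}

```text
time_s: 20.95
tool_pos: [0.6501, -0.0984, 0.1777]
eef_rot: [180.0, 0.1, 96.4]
force: [2.0, -15.6, -1.1]
opening: 0.06
```

Run:
```python
from h import *
for n,k in (("top",(150,230,260,370)),("scene",(170,260,310,420))):
    s=ctrl.snapshot(n); f=6
    overlay(s,[],f"pics/{n}9.png",k,f)
st=ctrl.get_state(); print(st["force"],rel(np.r_[st["tool_pos"][:2],0],[.6947,.0698,.11]))
```

```text
[  1.41527324 -11.197613    -0.61848487] (array([ -62.83337927, -162.30683947]), np.float64(-0.11))
```

View pics/top9.png

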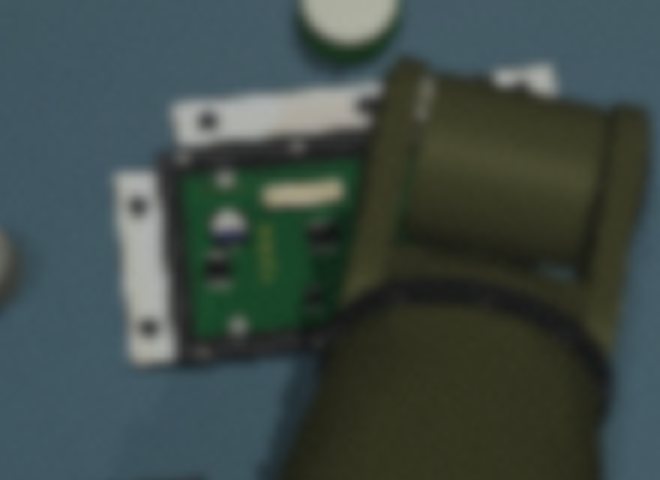

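View pics/scene9.png

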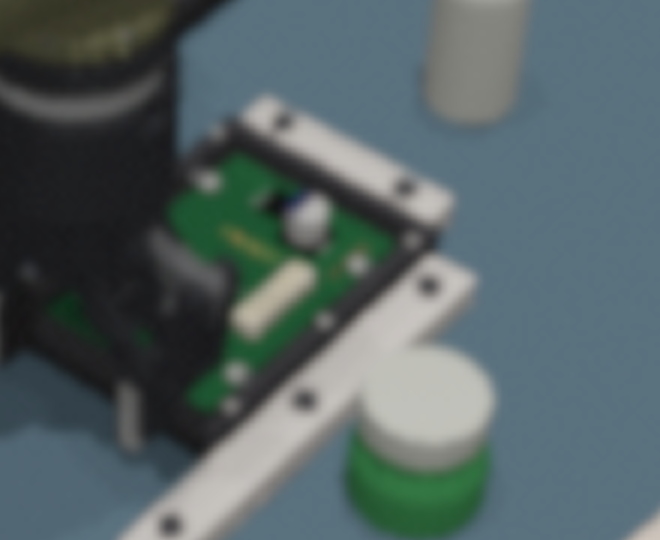

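The force step from 3 N to 15 N and the pictures show the left edge against the short bar. I release, go round to the near edge, and close the remaining gap to the long bar.

Call:
{"api": "servo_tool", "payload": {"series": [[0.1, -1, 0, 0], [0.4, -4, 0, 0], [1, -9, 0, 0], [1, -8, 10, 0], [0, 0, 30, 0], [0, 0, 40, 0], [0, 0, 20, 0], [-4, 4, 0, 0.07], [-8, 8, 0, 0.13], [-8, 8, 0, 0.13]]}}

```text
time_s: 22.05
tool_pos: [0.6323, -0.1, 0.2786]
eef_rot: [180.0, 0.0, 115.6]
force: [-0.1, 0.3, 0.5]
opening: 0.0601
```

Call:
{"api": "servo_tool", "payload": {"series": [[-8, 8, 0, 0.13], [-8, 8, 0, 0.13], [-8, 8, 0, 0.13], [-8, 8, 0, 0.13], [-8, 8, 0, 0.13], [-8, 8, 0, 0.13], [-8, 8, 0, 0.13], [-8, 9, 0, 0.13], [-8, 9, 0, 0.13], [-3, 3, 0, 0.07]]}}

```text
time_s: 23.05
tool_pos: [0.5572, -0.0224, 0.2785]
eef_rot: [180.0, 0.0, -173.3]
force: [0.4, 0.1, -0.7]
opening: 0.0601
```

Run:
```python
from h import *
s=ctrl.snapshot("top"); overlay(s,[],"pics/top10.png",(145,255,230,360),6)
s=ctrl.snapshot("scene"); overlay(s,[],"pics/scene10.png",(150,260,280,410),6)
st=ctrl.get_state(); print(st["tool_pos"],st["eef_rot"],rel(np.r_[st["tool_pos"][:2],0],[.6947,.0698,.11]))
```

```text
[ 0.55749023 -0.02260703  0.27852531] [-1.79999700e+02  4.07667348e-02 -1.73555004e+02] (array([-146.52477824,  -76.78587127]), np.float64(-0.11))
```

View pics/top10.png

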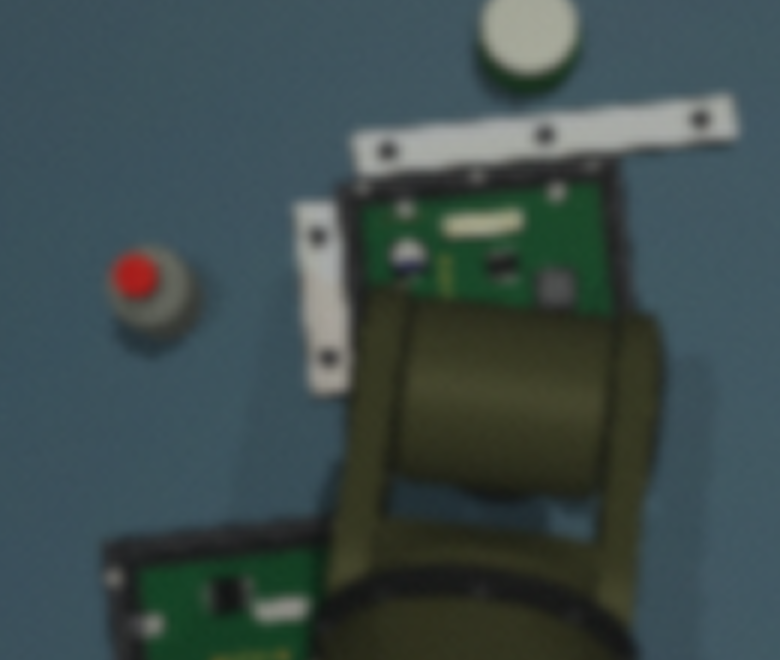

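View pics/scene10.png

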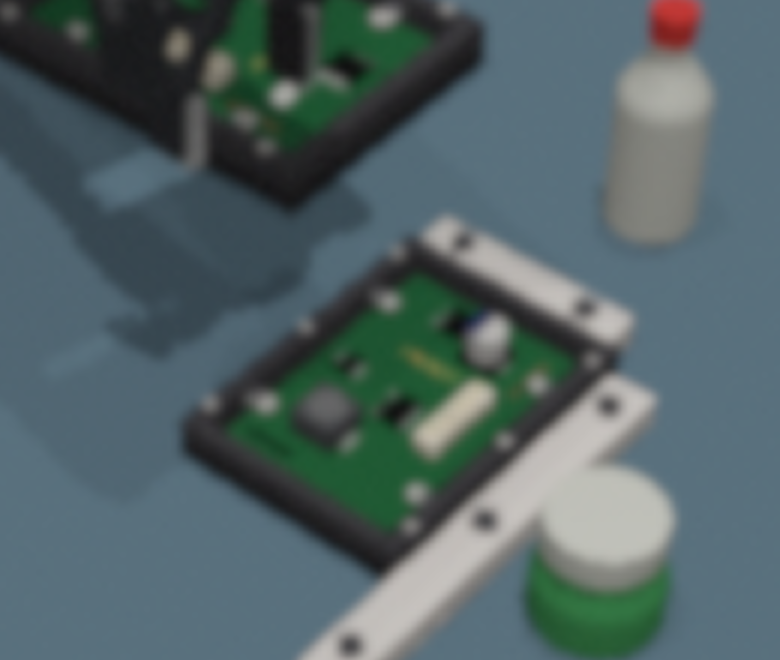

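Run:
```python
from h import *
s=ctrl.snapshot("scene"); pk,_=locate(s,COR,[.6929,.0711,.1087]); pc,c=locate(s,CAR,[.64,-.015,.11]); print(pc,c,pk,rel(pc,pk))
p=(280+290/6,150+200/6); print("big corner bottom",px2w(s,p,0), px2w(s,(280+485/6,150+30/6),.02))
s=ctrl.snapshot("top"); print(px2w(s,(230+330/6,145+525/6),.02))
```

```text
[ 0.67711648 -0.00642758 -0.02805633] 941.1571044921875 [0.69055807 0.07050707 0.1194026 ] (array([-22.51027222, -74.78572732]), np.float64(-0.14745892970488092))
big corner bottom [5.13999748e-01 4.96286433e-02 1.11022302e-16] [0.50398443 0.18508862 0.02      ]
[0.51355874 0.06558005 0.02      ]
```

The near-side spot is free: the large carrier's nearest corner is at (0.514, 0.055). The fit is confused now that bar and carrier touch. I go down and approach along corner +x, which is world (0.994, 0.11).

Call:
{"api": "servo_tool", "payload": {"series": [[0, 0, -25, 0], [0, 0, -30, 0], [0, 0, -25, 0], [0, 0, -12, 0], [0, 0, -6, 0], [0, 0, -3, 0], [0, 0, 0, 0]]}}

```text
time_s: 23.95
tool_pos: [0.5579, -0.0227, 0.1773]
eef_rot: [-180.0, 0.1, -173.7]
force: [-0.7, 0.2, -0.1]
opening: 0.0602
```

Call:
{"api": "servo_tool", "payload": {"series": [[1, 0.1, 0, 0], [2, 0.2, 0, 0], [2, 0.2, 0, 0], [2, 0.2, 0, 0], [2, 0.2, 0, 0], [2, 0.2, 0, 0], [2, 0.2, 0, 0], [1, 0.1, 0, 0], [1, 0.1, 0, 0]]}}

```text
time_s: 24.85
tool_pos: [0.5727, -0.0211, 0.1766]
eef_rot: [-180.0, -0.0, -173.6]
force: [0.3, 0.2, 1.2]
opening: 0.06
```

Call:
{"api": "servo_tool", "payload": {"series": [[0.9, 0.1, 0, 0], [0.9, 0.1, 0, 0], [0.9, 0.1, 0, 0]]}}

```text
time_s: 25.15
tool_pos: [0.5753, -0.0208, 0.1767]
eef_rot: [180.0, 0.0, -173.6]
force: [0.0, 0.4, 0.7]
opening: 0.0598
```

Call:
{"api": "servo_tool", "payload": {"series": [[0.9, 0.1, 0, 0], [0.9, 0.1, 0, 0], [0.9, 0.1, 0, 0]]}}

```text
time_s: 25.45
tool_pos: [0.5781, -0.0205, 0.1767]
eef_rot: [180.0, -0.0, -173.6]
force: [0.4, -0.3, -0.3]
opening: 0.0598
```

Call:
{"api": "servo_tool", "payload": {"series": [[0.6, 0.07, 0, 0], [0.6, 0.07, 0, 0], [0.6, 0.07, 0, 0]]}}

```text
time_s: 25.75
tool_pos: [0.5798, -0.0203, 0.1767]
eef_rot: [180.0, -0.0, -173.6]
force: [0.8, 0.2, -0.5]
opening: 0.0597
```

Call:
{"api": "servo_tool", "payload": {"series": [[0.6, 0.07, 0, 0], [0.6, 0.07, 0, 0]]}}

```text
time_s: 25.95
tool_pos: [0.5805, -0.0202, 0.1766]
eef_rot: [180.0, -0.2, -173.6]
force: [-10.4, -1.6, 8.2]
opening: 0.0599
```

Call:
{"api": "servo_tool", "payload": {"series": [[0.4, 0.05, 0, 0], [0.4, 0.05, 0, 0]]}}

```text
time_s: 26.15
tool_pos: [0.5814, -0.0201, 0.1766]
eef_rot: [180.0, -0.1, -173.6]
force: [-7.2, -0.9, 5.9]
opening: 0.06
```

Call:
{"api": "servo_tool", "payload": {"series": [[0.4, 0.05, 0, 0], [0.4, 0.05, 0, 0]]}}

```text
time_s: 26.35
tool_pos: [0.5822, -0.02, 0.1766]
eef_rot: [180.0, -0.1, -173.6]
force: [-7.4, -1.2, 6.2]
opening: 0.0599
```

Call:
{"api": "servo_tool", "payload": {"series": [[0.4, 0.05, 0, 0], [0.4, 0.05, 0, 0], [0.4, 0.05, 0, 0]]}}

```text
time_s: 26.65
tool_pos: [0.5833, -0.0199, 0.1766]
eef_rot: [180.0, -0.1, -173.6]
force: [-9.5, -1.6, 6.3]
opening: 0.06
```

Call:
{"api": "servo_tool", "payload": {"series": [[0.4, 0.05, 0, 0], [0.4, 0.05, 0, 0]]}}

```text
time_s: 26.85
tool_pos: [0.584, -0.0198, 0.1766]
eef_rot: [180.0, -0.2, -173.6]
force: [-12.0, -1.9, 8.8]
opening: 0.0598
```

Call:
{"api": "servo_tool", "payload": {"series": [[0.4, 0.05, 0, 0], [0.4, 0.05, 0, 0]]}}

```text
time_s: 27.05
tool_pos: [0.5845, -0.0198, 0.1765]
eef_rot: [180.0, -0.3, -173.6]
force: [-18.7, -3.1, 13.6]
opening: 0.06
```

Run:
```python
from h import *
s=ctrl.snapshot("top"); overlay(s,[],"pics/top11.png",(150,230,260,370),7)
s=ctrl.snapshot("scene"); overlay(s,[],"pics/scene11.png",(170,255,300,410),7)
st=ctrl.get_state(); print(st["force"],st["ft_torque"],rel(np.r_[st["tool_pos"][:2],0],[.6947,.0698,.11]))
```

```text
[-16.86084818  -2.52786073  11.75610398] [-0.42696384  2.54980738  0.00322433] (array([-119.44115986,  -76.95131748]), np.float64(-0.11))
```

View pics/top11.png

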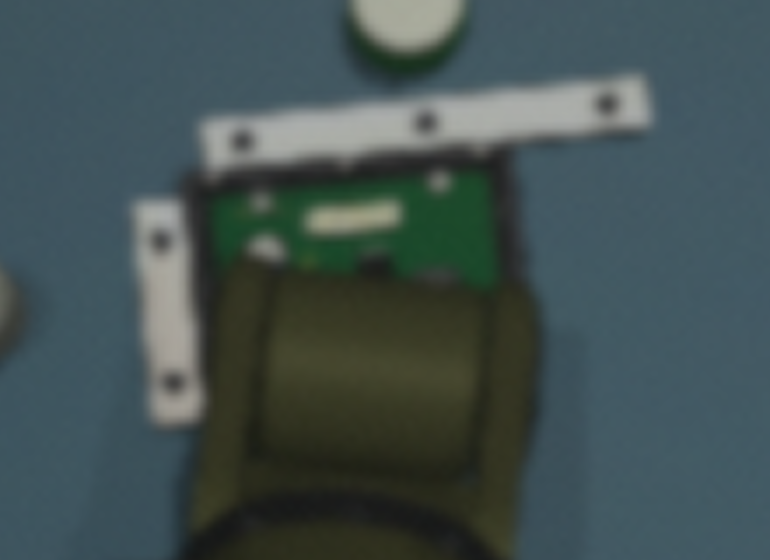

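View pics/scene11.png

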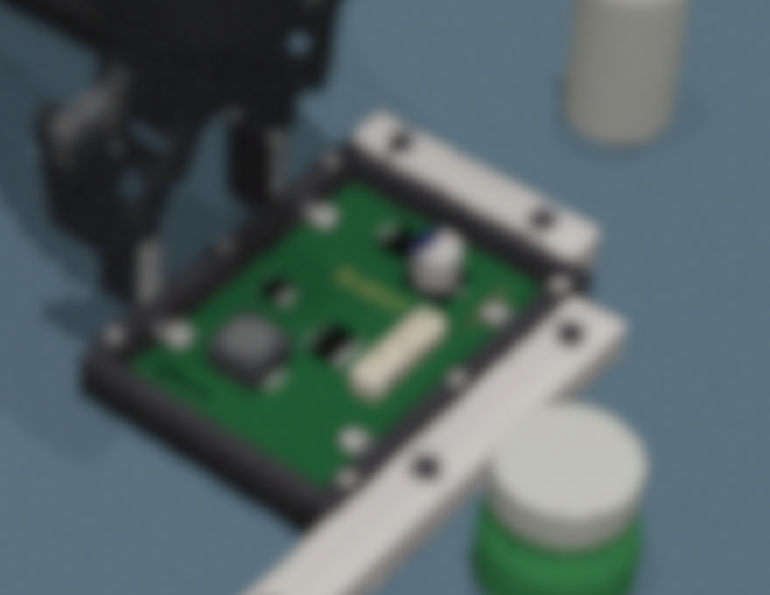

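Both edges look flush, at 17 N and rising. I release, back off and lift clear to measure with nothing in the way.

Call:
{"api": "servo_tool", "payload": {"series": [[-1, -0.1, 0, 0], [-5, -0.5, 0, 0], [-10, -1, 0, 0], [-8, -1, 15, 0], [0, 0, 40, 0], [0, 0, 45, 0], [0, 0, 45, 0], [-20, -20, 30, 0], [-25, -40, 20, 0], [-25, -40, 0, 0]]}}

```text
time_s: 28.15
tool_pos: [0.4911, -0.1218, 0.3741]
eef_rot: [-179.9, 0.3, -173.5]
force: [1.0, -1.2, -0.0]
opening: 0.0598
```

Call:
{"api": "servo_tool", "payload": {"series": [[-25, -42, 0, 0], [-25, -42, 0, 0], [-10, -45, 0, 0], [0, -45, 0, 0], [0, -40, 0, 0], [0, 0, 0, 0]]}}

```text
time_s: 28.75
tool_pos: [0.4311, -0.3388, 0.3708]
eef_rot: [-180.0, 0.0, -173.8]
force: [0.5, 0.6, -0.1]
opening: 0.0603
```

Run:
```python
from h import *
s=ctrl.snapshot("top"); np.save("pics/t12.npy",s["frame"]); overlay(s,[],"pics/top12.png",(150,230,260,370),7)
K=np.array([.6964,.0685,.1108]); 
def seated(K):
    o=place(np.array([[-.055,-.075,0]]),K)[0]; return np.array([o[0],o[1],K[2]])
overlay(s,[(CAR,seated(K)),(COR,K)],"pics/top12o.png",(150,230,260,370),7)
s=ctrl.snapshot("scene"); overlay(s,[],"pics/scene12.png",(170,255,300,410),7)
K=np.array([.6929,.0711,.1087]); overlay(s,[(CAR,seated(K)),(COR,K)],"pics/scene12o.png",(170,255,300,410),7)
st=ctrl.get_state(); print(st["tool_pos"],st["force"])
for n in("scene","top"):
  for l in("choke","cap"):
    print(n,l,[(np.round(d["point"],1).tolist(),round(d["confidence"],2)) for d in ctrl.landmark_of(n,l)])
```

```text
[ 0.43165693 -0.33558901  0.37075503] [ 0.58361279  0.53215785 -0.02644831]
scene choke [([163.9, 310.9], 0.64), ([333.9, 224.3], 0.5)]
scene cap [([363.5, 210.6], 0.57)]
top choke [([321.5, 192.5], 0.37)]
top cap [([301.2, 184.4], 0.45)]
```

View pics/top12.png

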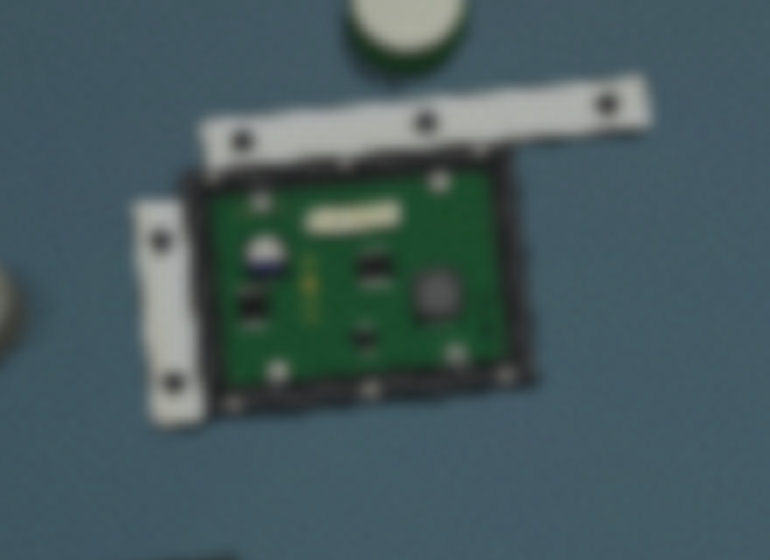

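View pics/top12o.png

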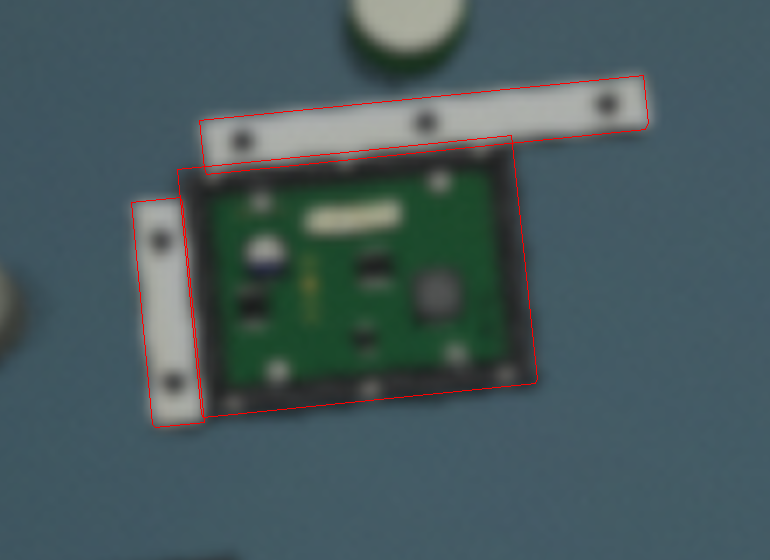

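View pics/scene12o.png

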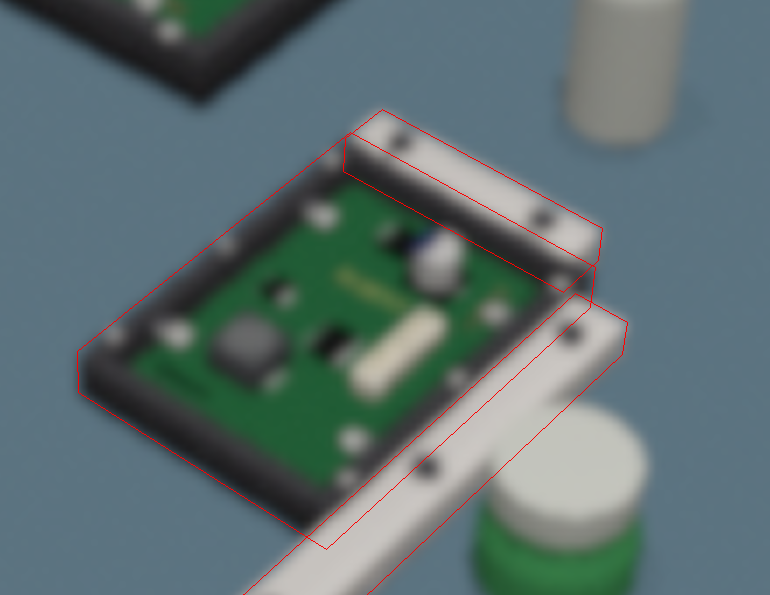

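```bash
cat >> h.py <<'E'
def seated(K):
    o=place(np.array([[-.055,-.075,0]]),K)[0]; return np.array([o[0],o[1],K[2]])
def locate2(s,K,p0):
    p=np.array(p0,float)
    ex=cv2.dilate((render(s,COR,K)>0).astype(np.uint8),np.ones((7,7)))>0
    for _ in range(3):
        b=cv2.GaussianBlur(nonmat(s),(0,0),0.5); r=render(s,CAR,p); d=lambda n,m=1:cv2.dilate((r>0).astype(np.uint8),np.ones((n,n)))>0
        ring=d(13)&~d(7)&~ex; bm=np.median(b[ring])
        e=cv2.erode((r>.99).astype(np.uint8),np.ones((3,3)))>0; rim=e&(cv2.erode(e.astype(np.uint8),np.ones((5,5)))==0)&~ex
        bo=np.median(b[rim]); so=np.clip((bm-b)/(bm-bo),0,1).astype(np.float32)
        so[cv2.erode((r>.99).astype(np.uint8),np.ones((7,7)))>0]=1
        W=d(9)&~ex
        def c(v):
            q=p+v*np.array([.004,.004,.03]); g=cv2.GaussianBlur(render(s,CAR,q),(0,0),SIG); return float(((g-so)[W]**2).sum())
        m=minimize(c,np.zeros(3),method="Nelder-Mead",options=dict(initial_simplex=np.array([[0,0,0],[1,0,0],[0,1,0],[0,0,1.]]),xatol=1e-3,fatol=1e-3)); p=p+m.x*np.array([.004,.004,.03])
    return p,m.fun
E
python3 - <<'E'
from h import *
for n,K,k in(("top",[.6964,.0685,.1108],(150,230,260,370)),("scene",[.6929,.0711,.1087],(170,255,300,410))):
    s=ctrl.snapshot(n); K=np.array(K); p,c=locate2(s,K,seated(K)); r,a=rel(p,K)
    print(n,p.round(4),round(c,1),"rel",r.round(1),"want -55 -75; yaw err",round(a,4))
    overlay(s,[(CAR,p),(COR,K)],f"pics/{n}13.png",k,7)
    for l,loc,h in(("choke",(-.012,-.034),.0),("cap",(.012,.04),.0)):
        w=place(np.array([[*loc,.012]]),p)[0]; print(l,"pred px",w2px(s,w).round(1))
E
```

```text
top [ 0.6509 -0.011   0.1112] 3.2 rel [-54. -74.] want -55 -75; yaw err 0.0004
choke pred px [321.5 191.5]
cap pred px [297.2 186.3]
scene [ 0.6484 -0.0056  0.1064] 3.2 rel [-52.5 -71.4] want -55 -75; yaw err -0.0023
choke pred px [337.1 220.9]
cap pred px [363.6 209.4]
```

View pics/top13.png

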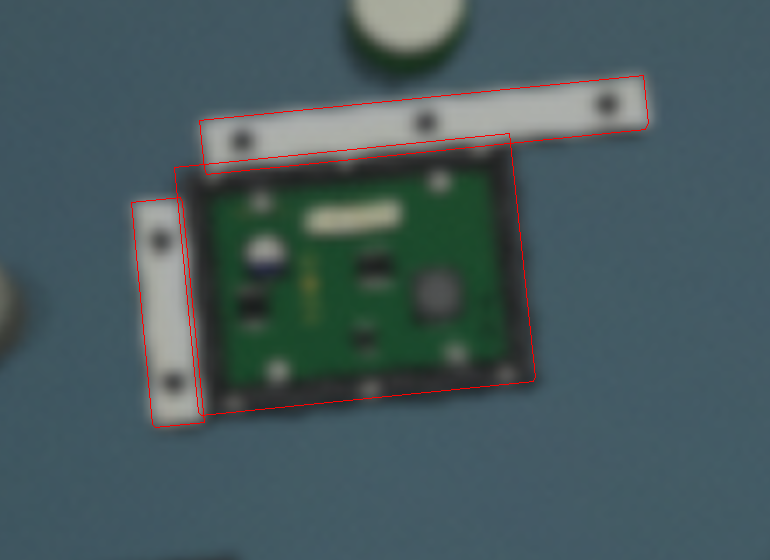

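View pics/scene13.png

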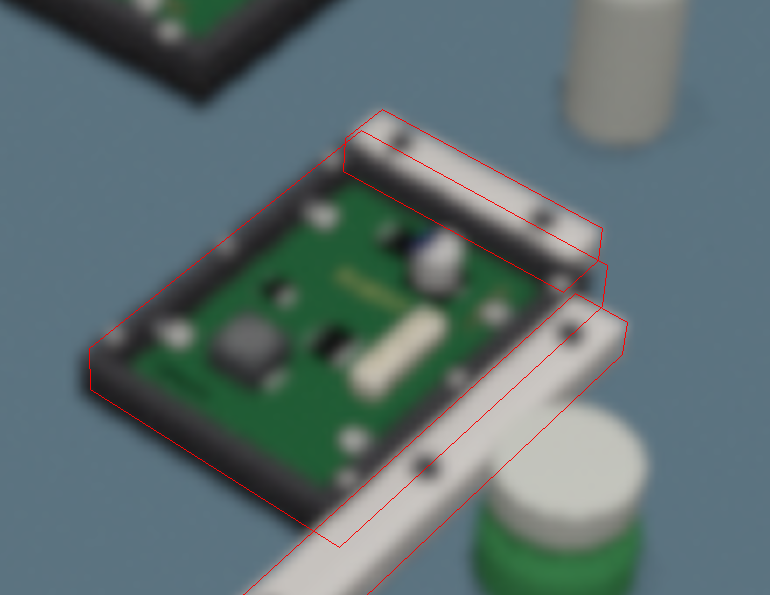

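Run:
```python
from h import *
for n,K in(("top",[.6964,.0685,.1108]),("scene",[.6929,.0711,.1087])):
    s=ctrl.snapshot(n); K=np.array(K); g=s["frame"].astype(np.float32)
    g=cv2.cvtColor(s["frame"],cv2.COLOR_BGR2GRAY).astype(np.float32)
    def samp(x,y,z=.016):
        P=place(np.array([[x/1000,y/1000,z]]),K)[0]; q=w2px(s,P).astype(np.float32); return float(cv2.remap(g,q[:1].reshape(1,1),q[1:].reshape(1,1),cv2.INTER_LINEAR)[0,0])
    xs=np.arange(-20,32,2)
    print(n,"x prof",xs.tolist())
    print([int(np.mean([samp(x,y) for y in(-35,-60,-90,-130)])) for x in xs])
    print("bare",[int(np.mean([samp(x,y) for y in(-185,-190,-195)])) for x in xs])
    print("y prof across short bar",[int(np.mean([samp(x,y) for x in(-45,-55,-70,-80)])) for y in xs])
    print("near",[int(np.mean([samp(x-110,y,0) for y in(-35,-60,-90,-130)])) for x in np.arange(-14,16,2)])
    print("right",[int(np.mean([samp(x,y-150,0 if n=="scene" else 0) for x in(-45,-55,-70,-80)])) for y in np.arange(-14,16,2)])
```

```text
top x prof [-20, -18, -16, -14, -12, -10, -8, -6, -4, -2, 0, 2, 4, 6, 8, 10, 12, 14, 16, 18, 20, 22, 24, 26, 28, 30]
[74, 67, 62, 54, 47, 43, 45, 51, 63, 83, 108, 134, 152, 160, 161, 161, 162, 164, 165, 158, 144, 122, 103, 89, 84, 81]
bare [84, 84, 84, 84, 84, 83, 80, 78, 81, 97, 118, 138, 144, 141, 130, 123, 123, 134, 144, 147, 136, 117, 100, 88, 84, 83]
y prof across short bar [54, 52, 49, 46, 43, 41, 43, 49, 63, 87, 116, 142, 160, 168, 172, 172, 172, 170, 165, 156, 139, 119, 101, 89, 84, 81]
near [85, 84, 84, 82, 78, 69, 59, 50, 46, 47, 48, 48, 47, 50, 55]
right [84, 84, 84, 82, 79, 74, 67, 59, 52, 46, 41, 40, 42, 46, 49]
scene x prof [-20, -18, -16, -14, -12, -10, -8, -6, -4, -2, 0, 2, 4, 6, 8, 10, 12, 14, 16, 18, 20, 22, 24, 26, 28, 30]
[89, 85, 83, 80, 76, 72, 71, 70, 75, 94, 128, 161, 179, 186, 185, 183, 184, 186, 191, 194, 190, 180, 167, 156, 152, 150]
bare [109, 109, 109, 109, 109, 109, 109, 109, 112, 122, 144, 165, 171, 164, 145, 134, 138, 154, 174, 186, 186, 175, 154, 135, 122, 114]
y prof across short bar [89, 79, 66, 54, 45, 42, 46, 55, 73, 97, 126, 152, 173, 185, 191, 192, 192, 189, 183, 175, 160, 142, 126, 116, 111, 109]
near [97, 88, 78, 70, 60, 51, 44, 42, 45, 52, 59, 64, 67, 68, 66]
right [109, 109, 109, 108, 105, 97, 85, 66, 46, 35, 32, 35, 39, 45, 52]
```

Run:
```python
from h import *
def prof(s,img,pose,axis,side):
    o=np.arange(-16,17,.5); v=[]
    for d in o:
        a=[]
        for t in(-45,-30,-15,0,15,30,45):
            t=t*(1 if axis==0 else .7)
            L=(55 if axis==0 else 75)*side+d*side
            P=place(np.array([[L,t,0] if axis==0 else [t,L,0]])/1000,pose)[0]; q=w2px(s,P).astype(np.float32)
            a.append(cv2.remap(img,q[:1].reshape(1,1),q[1:].reshape(1,1),cv2.INTER_LINEAR)[0,0])
        v.append(np.mean(a))
    v=np.array(v); out=v[o>11].mean() ; i=v[(o<0)&(o>-5)]
    return o,v,out
for n,K,pc in(("top",[.6964,.0685,.1108],[.6001,-.1071,.3943]),("scene",[.6929,.0711,.1087],[.5947,-.104,.4015])):
    s=ctrl.snapshot(n); now=s["frame"]; old=np.load(f"pics/{n}.npy")
    for nm,fr,pose in(("old",old,pc),("now",now,seated(np.array(K)))):
        s["frame"]=fr; b=nonmat(s).astype(np.float32); g=cv2.cvtColor(fr,cv2.COLOR_BGR2GRAY).astype(np.float32)
        for ax,sd in((0,-1),(1,-1)):
            r=[]
            for im in(b,g):
                o,v,out=prof(s,im,pose,ax,sd); mn=v[(o<4)&(o>-10)].min(); h=(out+mn)/2
                j=np.where(v<h)[0]; j=j[o[j]>-8].max(); x=o[j]+(v[j]-h)/(v[j]-v[j+1])*.5; r.append(round(float(x),2))
            print(n,nm,"near" if ax==0 else "right","half crossing outward offset mm (blueness,gray)",r)
```

```text
top old near half crossing outward offset mm (blueness,gray) [-0.72, 1.28]
top old right half crossing outward offset mm (blueness,gray) [1.76, 1.54]
top now near half crossing outward offset mm (blueness,gray) [-1.08, 3.51]
top now right half crossing outward offset mm (blueness,gray) [0.5, 0.98]
scene old near half crossing outward offset mm (blueness,gray) [7.07, 4.89]
scene old right half crossing outward offset mm (blueness,gray) [-2.62, 1.37]
scene now near half crossing outward offset mm (blueness,gray) [10.32, 8.18]
scene now right half crossing outward offset mm (blueness,gray) [-3.57, 0.42]
```

Yaw is within 0.002 rad in both views. The bar-edge profiles show dark rim right up to both bars, with no mat in between. Position estimates scatter by about 2 mm, so I touch both edges again to confirm by force, starting with the right edge.

Call:
{"api": "servo_tool", "payload": {"series": [[10, 9, 0, -0.1], [20, 18, 0, -0.14], [20, 18, 0, -0.14], [20, 18, 0, -0.14], [20, 18, 0, -0.14], [20, 18, 0, -0.14], [20, 18, 0, -0.14], [20, 18, 0, -0.14], [20, 18, 0, -0.14], [20, 18, 0, -0.14]]}}

```text
time_s: 30.35
tool_pos: [0.6227, -0.1633, 0.3712]
eef_rot: [-180.0, -0.0, 108.1]
force: [-0.2, -0.6, 0.6]
opening: 0.0601
```

Call:
{"api": "servo_tool", "payload": {"series": [[20, 15, 0, -0.14], [12, 8, -10, -0.067], [0, 0, -40, 0], [0, 0, -40, 0], [0, 0, 0, 0], [0, 0, 0, 0]]}}

```text
time_s: 30.95
tool_pos: [0.6542, -0.1413, 0.2821]
eef_rot: [-180.0, -0.0, 96.6]
force: [-0.3, 0.1, 1.0]
opening: 0.0599
```

Run:
```python
from h import *
st=ctrl.get_state(); print(st["tool_pos"],st["eef_rot"],rel(np.r_[st["tool_pos"][:2],0],[.6947,.0698,.11]))
```

```text
[ 0.65422197 -0.14129187  0.28210688] [-1.79993571e+02 -3.29004470e-03  9.65874515e+01] (array([ -63.40668784, -205.37244643]), np.float64(-0.11))
```

Call:
{"api": "servo_tool", "payload": {"series": [[0, 0, -25, 0], [0, 0, -30, 0], [0, 0, -25, 0], [0, 0, -14, 0], [0, 0, -7, 0], [0, 0, -3, 0], [-0.2, 2, 0, 0], [-0.4, 4, 0, 0], [-0.5, 5, 0, 0], [-0.5, 5, 0, 0]]}}

```text
time_s: 31.95
tool_pos: [0.6524, -0.1247, 0.1777]
eef_rot: [180.0, 0.0, 96.6]
force: [-0.5, 0.1, 0.4]
opening: 0.0597
```

Call:
{"api": "servo_tool", "payload": {"series": [[-0.5, 5, 0, 0], [-0.5, 5, 0, 0], [-0.4, 4, 0, 0], [-0.3, 3, 0, 0], [-0.2, 2, 0, 0], [-0.1, 1, 0, 0], [-0.1, 0.8, 0, 0], [-0.1, 0.8, 0, 0]]}}

```text
time_s: 32.75
tool_pos: [0.6502, -0.1037, 0.1772]
eef_rot: [-180.0, 0.0, 96.6]
force: [-1.0, -0.3, -0.2]
opening: 0.0605
```

Call:
{"api": "servo_tool", "payload": {"series": [[-0.1, 0.6, 0, 0], [-0.1, 0.6, 0, 0], [-0.1, 0.6, 0, 0]]}}

```text
time_s: 33.05
tool_pos: [0.6499, -0.1018, 0.1772]
eef_rot: [180.0, 0.0, 96.6]
force: [-0.2, 0.3, 0.6]
opening: 0.0601
```

Call:
{"api": "servo_tool", "payload": {"series": [[-0.05, 0.5, 0, 0], [-0.05, 0.5, 0, 0], [-0.05, 0.5, 0, 0]]}}

```text
time_s: 33.35
tool_pos: [0.6497, -0.1003, 0.1772]
eef_rot: [-180.0, 0.0, 96.6]
force: [-0.5, -0.6, 0.6]
opening: 0.0603
```

Call:
{"api": "servo_tool", "payload": {"series": [[-0.05, 0.4, 0, 0], [-0.05, 0.4, 0, 0]]}}

```text
time_s: 33.55
tool_pos: [0.6496, -0.0995, 0.1772]
eef_rot: [-180.0, -0.0, 96.6]
force: [-0.2, 0.1, 0.2]
opening: 0.0599
```

Call:
{"api": "servo_tool", "payload": {"series": [[-0.05, 0.4, 0, 0], [-0.05, 0.4, 0, 0]]}}

```text
time_s: 33.75
tool_pos: [0.6495, -0.0988, 0.1772]
eef_rot: [180.0, 0.0, 96.6]
force: [0.8, -3.2, 0.0]
opening: 0.0602
```

Call:
{"api": "servo_tool", "payload": {"series": [[-0.05, 0.4, 0, 0], [-0.05, 0.4, 0, 0]]}}

```text
time_s: 33.95
tool_pos: [0.6495, -0.0986, 0.1773]
eef_rot: [180.0, 0.1, 96.6]
force: [1.4, -8.0, -2.2]
opening: 0.0602
```

Call:
{"api": "servo_tool", "payload": {"series": [[0, 0, 0, 0]]}}

```text
time_s: 34.05
tool_pos: [0.6495, -0.0987, 0.1773]
eef_rot: [180.0, 0.1, 96.6]
force: [1.6, -7.3, -1.3]
opening: 0.06
```

The right edge meets stiff resistance at the same place as before, so it is flush with the short bar. Now the near edge once more.

Call:
{"api": "servo_tool", "payload": {"series": [[0.1, -1, 0, 0], [0.4, -4, 0, 0], [1, -9, 0, 0], [1, -8, 10, 0], [0, 0, 30, 0], [0, 0, 40, 0], [0, 0, 20, 0], [-4, 4, 0, 0.07], [-8, 8, 0, 0.13], [-8, 8, 0, 0.13]]}}

```text
time_s: 35.05
tool_pos: [0.6317, -0.1004, 0.2782]
eef_rot: [180.0, 0.0, 115.8]
force: [0.7, -0.6, 0.1]
opening: 0.0595
```

Call:
{"api": "servo_tool", "payload": {"series": [[-8, 8, 0, 0.13], [-8, 8, 0, 0.13], [-8, 8, 0, 0.13], [-8, 8, 0, 0.13], [-8, 8, 0, 0.13], [-8, 8, 0, 0.13], [-8, 8, 0, 0.13], [-8, 9, 0, 0.13], [-8, 9, 0, 0.13], [-3, 3, 0, 0.065]]}}

```text
time_s: 36.05
tool_pos: [0.5566, -0.0228, 0.2781]
eef_rot: [-180.0, 0.0, -173.4]
force: [0.3, -0.4, -0.3]
opening: 0.0599
```

Call:
{"api": "servo_tool", "payload": {"series": [[0, 0, -25, 0], [0, 0, -30, 0], [0, 0, -25, 0], [0, 0, -12, 0], [0, 0, -6, 0], [0, 0, -3, 0], [0, 0, 0, 0]]}}

```text
time_s: 36.75
tool_pos: [0.5572, -0.023, 0.1769]
eef_rot: [-180.0, 0.1, -173.7]
force: [-0.9, 0.3, 0.8]
opening: 0.0601
```

Call:
{"api": "servo_tool", "payload": {"series": [[1, 0.1, 0, 0], [3, 0.3, 0, 0], [4, 0.4, 0, 0], [4, 0.4, 0, 0], [4, 0.4, 0, 0], [3, 0.3, 0, 0], [1.5, 0.2, 0, 0], [1, 0.1, 0, 0], [0.8, 0.1, 0, 0]]}}

```text
time_s: 37.65
tool_pos: [0.5793, -0.0206, 0.1761]
eef_rot: [180.0, -0.0, -173.7]
force: [-0.0, 0.0, -0.6]
opening: 0.06
```

Call:
{"api": "servo_tool", "payload": {"series": [[0.8, 0.1, 0, 0], [0.8, 0.1, 0, 0], [0.6, 0.1, 0, 0]]}}

```text
time_s: 37.95
tool_pos: [0.5815, -0.0203, 0.1762]
eef_rot: [180.0, -0.0, -173.7]
force: [-0.2, -0.0, -0.6]
opening: 0.0601
```

Call:
{"api": "servo_tool", "payload": {"series": [[0.5, 0.05, 0, 0], [0.5, 0.05, 0, 0]]}}

```text
time_s: 38.15
tool_pos: [0.5825, -0.0202, 0.1762]
eef_rot: [180.0, -0.0, -173.7]
force: [-0.2, -0.3, -0.6]
opening: 0.0602
```

Call:
{"api": "servo_tool", "payload": {"series": [[0.4, 0.05, 0, 0], [0.4, 0.05, 0, 0]]}}

```text
time_s: 38.35
tool_pos: [0.5833, -0.0201, 0.1762]
eef_rot: [-180.0, 0.0, -173.7]
force: [0.1, -0.2, 0.0]
opening: 0.06
```

Call:
{"api": "servo_tool", "payload": {"series": [[0.4, 0.05, 0, 0], [0.4, 0.05, 0, 0]]}}

```text
time_s: 38.55
tool_pos: [0.5838, -0.0201, 0.1761]
eef_rot: [180.0, -0.1, -173.7]
force: [-6.6, -0.8, 5.4]
opening: 0.0601
```

Call:
{"api": "servo_tool", "payload": {"series": [[0.4, 0.05, 0, 0], [0.4, 0.05, 0, 0]]}}

```text
time_s: 38.75
tool_pos: [0.5842, -0.02, 0.1761]
eef_rot: [180.0, -0.2, -173.7]
force: [-14.5, -2.3, 10.0]
opening: 0.0604
```

Call:
{"api": "servo_tool", "payload": {"series": [[0.3, 0.05, 0, 0], [0.3, 0.05, 0, 0], [0, 0, 0, 0]]}}

```text
time_s: 39.05
tool_pos: [0.5845, -0.02, 0.1761]
eef_rot: [180.0, -0.3, -173.7]
force: [-17.3, -2.9, 11.3]
opening: 0.0601
```

No sliding plateau at 7 N this time. The force goes straight past 14 N at the same position, so the far edge is on the long bar. I release and clear the hand.

Call:
{"api": "servo_tool", "payload": {"series": [[-1, -0.1, 0, 0], [-5, -0.5, 0, 0], [-10, -1, 0, 0], [-8, -1, 15, 0], [0, 0, 40, 0], [0, 0, 45, 0], [0, 0, 45, 0], [-20, -20, 30, 0], [-25, -40, 20, 0], [-25, -40, 0, 0]]}}

```text
time_s: 40.05
tool_pos: [0.4912, -0.122, 0.3736]
eef_rot: [-179.9, 0.3, -173.6]
force: [0.4, -0.3, 0.3]
opening: 0.0604
```

Call:
{"api": "servo_tool", "payload": {"series": [[-25, -42, 0, 0], [-25, -42, 0, 0], [-10, -45, 0, 0], [0, -45, 0, 0], [0, -30, 0, 0], [0, 0, 0, 0], [0, 0, 0, 0]]}}

```text
time_s: 40.75
tool_pos: [0.4318, -0.3257, 0.3704]
eef_rot: [180.0, -0.0, -173.8]
force: [-0.2, 0.7, 0.2]
opening: 0.0595
```

```bash
python3 - <<'E'
from h import *
for n,K,pc,k in(("top",[.6964,.0685,.1108],[.6001,-.1071,.3943],(150,230,260,370)),("scene",[.6929,.0711,.1087],[.5947,-.104,.4015],(170,255,300,410))):
    s=ctrl.snapshot(n); K=np.array(K); p,c=locate2(s,K,seated(K)); r,a=rel(p,K); print(n,"rel",r.round(1),"yaw err",round(a,4))
    old=np.load(f"pics/{n}.npy"); C=np.array([[x,y,.02] for x in(-.055,.055) for y in(-.075,.075)])
    ps=seated(K); out=[]
    D=np.float32([[(.075-y)*4000,(.055-x)*4000] for x in(-.055,.055) for y in(-.075,.075)])
    for fr,q in((old,np.array(pc)),(s["frame"],ps)):
        Q=np.float32([w2px(s,P) for P in place(C,q)]); H=cv2.getPerspectiveTransform(Q,D); out.append(cv2.warpPerspective(fr,H,(600,440),flags=cv2.INTER_CUBIC))
    cv2.imwrite(f"pics/{n}14.png",cv2.resize(np.hstack(out),(800,293)))
    overlay(s,[],f"pics/{n}15.png",k,7)
st=ctrl.get_state(); print(st["time_s"],st["tool_pos"],st["force"])
E
python3 -c "
import cv2,numpy as np
a=[cv2.imread('pics/%s14.png'%n) for n in('top','scene')]; cv2.imwrite('pics/cmp.png',np.vstack(a))"
```

```text
top rel [-54.  -73.9] yaw err 0.0005
scene rel [-52.4 -71.5] yaw err -0.0057
40.85 [ 0.43211662 -0.32468753  0.37070249] [-0.13411314  0.43330234 -0.14906623]
```

View pics/cmp.png

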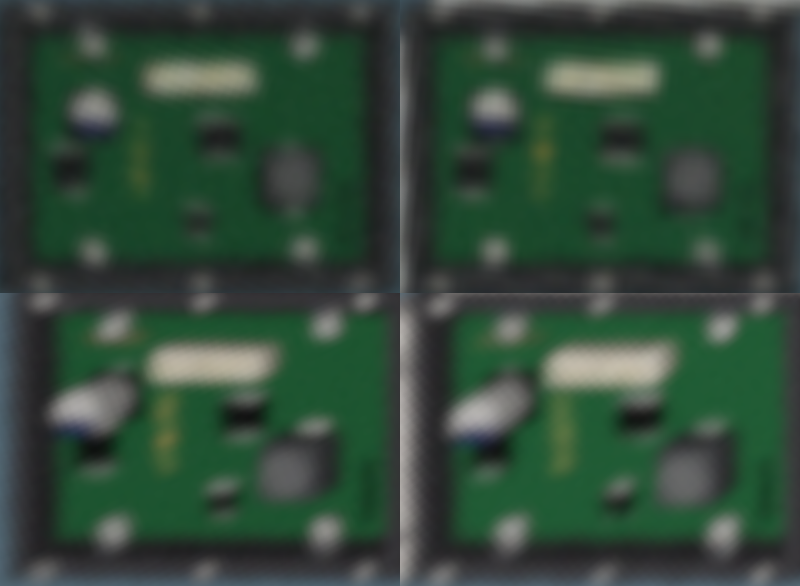

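View pics/scene15.png

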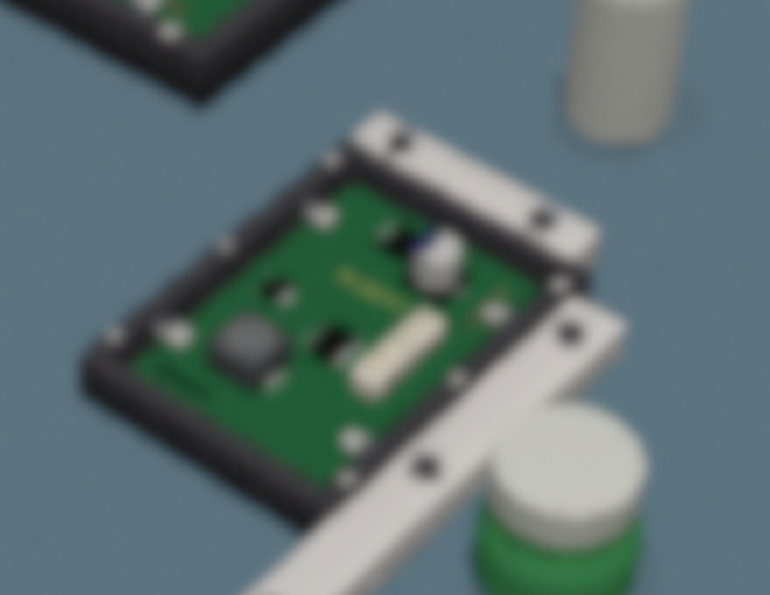

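```bash
python3 -c "
from rig import ctrl
print(ctrl.job_done())"
```

```text
the job is handed in; nothing more can be done
None
```

The middle-sized carrier is seated in the corner, its far long edge against the long bar and its left short edge against the short bar. I handed the job in at about 41 s with the hand raised clear.

**What I did:** I pushed with both fingertips on the near long edge while turning the carrier square. I then pushed the right edge to the short bar, then the near edge to the long bar. Pushing forces stayed under about 19 N, and nothing was gripped or lifted.

**Last checks that agree:**
- **Contact:** I touched both edges again. Each met stiff resistance at the same place as before, about 8 N (short bar) and 17 N (long bar), with no sliding.
- **Bars in the pictures:** Before the re-touch, brightness profiles showed the dark rim directly against both bars. The view from above puts the carrier's yaw within 0.001 rad of the corner.
- **Parts:** Views of the board straightened for comparison, from before and after, show the choke and the can on the same spots.

**Checks that disagreed:**
- **Outline fit, scene camera:** It reads 2.6 to 3.5 mm past the seated position and -0.006 rad in yaw. That would put the carrier inside the bars, so I take it as fit error from blur and the adjacent bars. The same fit from above reads about 1 mm past.
- **Part finder:** One low-confidence reading placed the can about 4 px away, and one placed the choke about 5 px away. The comparison views contradict both.

I did not measure the bottle, jar, brush or dish afterwards. The arm stayed away from them, and every contact force I saw is explained by the carrier.

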